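Put the drinks away in the spirits case

TASK

Put the drinks away for the night: set the cork stopper upright and fully home in the neck of the earthenware decanter, lay every pocket flask flat on the floor of the open wooden case (none on top of another), and after the flasks are in, bring the case's lid down and press it past its catch until it is fully shut. Do not tip the decanter or shove it about, and leave the other things on the table where they are.

Things in the scene. Friction and masses are not known exactly. Their poses are not given: they have to be found in the camera images.
- case: Fixed wooden spirits case: open box 202 (its x) x 312 (its y) x 60 high, walls 6 thick, inner floor 6 up, blue felt; inside 190 x 300 x 54 deep. Origin: centre of its underside. The hinge runs along its rim at x = +101; a brass ball catch stands 12 inwards from the middle of the wall at -x, 40 up.
- case_lid (a joint): Angle of the lid: 0 shut, about 1.6 upright. Lid 202 (hinge to free edge) x 312 x 12 thick, stiff hinge: it stays where left (3 N at the free edge moves it). A brass striker hangs 40 under the lid, 24 in from the middle of the free edge; it meets the catch at about 0.14 and leaves the lid ajar; 10 to 15 N on the middle of the free edge takes it past (at 0.07) and it stays shut (0 to 0.025).
- lid_hinge (a point): Point on the hinge axis, at the middle of the lid's width and on the lid's underside, 60.5 above the table. The axis runs along the case's y.
- lid_edge (a point): Middle of the lid's free edge, on the lid's upper (outer) face, 202 from the hinge; 72.5 above the table when shut.
- decanter: Round earthenware decanter standing on the table, 150 tall, body 110 across, straight neck 48 outside and 38 inside diameter, the neck open 52 deep; 1.3 kg, loose. Origin: centre of its underside, z up.
- decanter_rim (a point): Centre of the decanter's open mouth, level with its rim, 150 above its underside.
- stopper: Stopper standing upright on a marble coaster (6 thick, 90 across): cork plug 45 long tapering from 34 at its top to 26 at its foot, above it a wooden flange 54 across, 8 thick, and on that a wooden grip 30 in diameter, 40 tall; 93 tall, 0.09 kg. Origin: centre of the cork foot, z up. Home: the flange rests on the rim, the foot 45 below it. Grip it 76 above the origin.
- flask1: Slim flat steel pocket flask with a black cap, lying flat; 106 long x 38 wide x 24 thick. Origin: centre of the underside of its 80 long body; x points to the cap (body from -40 to +40, neck and cap 22 in diameter from +40 to +66), z up. Grip the body across its 38 width (y), at the origin. All flasks are alike; some may be absent.
- flask2: Slim flat steel pocket flask with a black cap, lying flat; 106 long x 38 wide x 24 thick. Origin: centre of the underside of its 80 long body; x points to the cap (body from -40 to +40, neck and cap 22 in diameter from +40 to +66), z up. Grip the body across its 38 width (y), at the origin. All flasks are alike; some may be absent.
- flask3: Slim flat steel pocket flask with a black cap, lying flat; 106 long x 38 wide x 24 thick. Origin: centre of the underside of its 80 long body; x points to the cap (body from -40 to +40, neck and cap 22 in diameter from +40 to +66), z up. Grip the body across its 38 width (y), at the origin. All flasks are alike; some may be absent.
- flask4: Slim flat steel pocket flask with a black cap, lying flat; 106 long x 38 wide x 24 thick. Origin: centre of the underside of its 80 long body; x points to the cap (body from -40 to +40, neck and cap 22 in diameter from +40 to +66), z up. Grip the body across its 38 width (y), at the origin. All flasks are alike; some may be absent.
- shell1: White sea shell 56 across, 30 high; leave alone. Origin: its underside.
- shell2: Stone-coloured sea shell 56 across, 30 high; leave alone. Origin: its underside.
- candle: Red pillar candle 60 across, 106 high; leave alone. Origin: its underside.
- tumbler: Glass tumbler 72 across, 85 high; leave alone. Origin: its underside.
- frame: Standing photo frame 170 wide, 130 high; leave alone. Origin: underside of the panel.
- bowl: Blue bowl 100 across, 45 high; leave alone. Origin: its underside.
Mind the look-alikes: they are no part of the job. Leave any green, pink or yellow look-alike of the flask2 alone.

How it is judged:
On the way, in this order (a step that is already met when the one before it is completed fails the run):
1. every flask lies on the floor of the case while the lid is still open (x of flask1 in the frame of case between -0.095 and 0.095 m and y of flask1 in the frame of case between -0.148 and 0.148 m and z of each of flask1, flask2, flask3, flask4 in the frame of case below 0.016 m and angle between each of flask1, flask2, flask3, flask4's own z axis and vertical below 0.25 rad and x of flask2 in the frame of case between -0.095 and 0.095 m and y of flask2 in the frame of case between -0.148 and 0.148 m and x of flask3 in the frame of case between -0.095 and 0.095 m and y of flask3 in the frame of case between -0.148 and 0.148 m and x of flask4 in the frame of case between -0.095 and 0.095 m and y of flask4 in the frame of case between -0.148 and 0.148 m and value of joint case_lid above 0.2 rad), for 0.2 s.
2. the lid has been pressed past its catch (value of joint case_lid below 0.035 rad), for 0.2 s.
At the end, for the whole second after the job is handed in: Every flask lies flat on the case floor (within 10 mm, tilt under 0.25 rad), the lid is below 0.035 rad, the stopper is in the neck (foot 41 mm or more below the rim, within 5 mm of centre and 0.1 rad of straight), the decanter upright, all at rest (value of joint case_lid below 0.035 rad and horizontal distance between stopper and decanter_rim below 0.005 m and z of stopper in the frame of decanter_rim below -0.041 m and angle between the z axis of stopper and the z axis of decanter, either way round below 0.1 rad and angle between decanter's own z axis and vertical below 0.1 rad and x of flask1 in the frame of case between -0.095 and 0.095 m and y of flask1 in the frame of case between -0.148 and 0.148 m and z of each of flask1, flask2, flask3, flask4 in the frame of case below 0.016 m and angle between each of flask1, flask2, flask3, flask4's own z axis and vertical below 0.25 rad and x of flask2 in the frame of case between -0.095 and 0.095 m and y of flask2 in the frame of case between -0.148 and 0.148 m and x of flask3 in the frame of case between -0.095 and 0.095 m and y of flask3 in the frame of case between -0.148 and 0.148 m and x of flask4 in the frame of case between -0.095 and 0.095 m and y of flask4 in the frame of case between -0.148 and 0.148 m and linear speed of each of stopper, decanter below 0.02 m/s); the robot touches nothing.
It fails at once if the decanter is tipped (over 0.35 rad) or shoved about (over 50 mm) (angle between decanter's own z axis and vertical above 0.35 rad or distance of decanter from where it was at the start of the episode above 0.05 m).
It fails at once if one of the other things on the table (shells, candle, tumbler, frame, bowl) is moved more than 60 mm (distance of any of shell1, shell2, candle, tumbler, frame, bowl from where it was at the start of the episode above 0.06 m).
Of flask1, flask2, flask3, flask4 only 3 to 4 are there at a start; the rules pass over those that are not, and their reading is None.
At some moment in a run one of flask1, flask2, flask3, flask4 may be knocked a few centimetres aside while the robot is not near it.
It also fails if it takes over 202 s, if anything falls off the work surface, if the arm or the gripper's body presses on something with over 40 N, if the wrist force passes 120 N, or if a joint passes its speed limit or range.

ROBOT

A 6-joint arm with a two-finger parallel gripper is mounted at the origin on the work surface. World frame = base frame: x ahead of the robot, y to its left, z up, the work surface at z = 0. Lengths are in m, angles in rad, forces in N, time in s.
With the tool pointing down it reaches from about 0.425 to 0.925 m from the base axis. Payload 12.5 kg.
Tool frame: the origin (TCP) lies where the fingers leave the gripper's body, on its centre line; the fingertips stand 73 mm ahead of it and the grasp point (between the pads) lies 54 mm ahead of it (ctrl.grip_depth is the z of the grasp point in the tool frame, in m); z points along the fingers, y is the line along which they close (so a half turn about z gives the same grasp; the last joint's range is limited). The gripper opens to 85 mm and grips with 20 to 120 N. Pads are 22 mm wide; open, the fingers measure 114 mm over their backs; the gripper's body (76 mm by 85 mm) begins 54 mm behind the grasp point. The pads swing forward as they close: fully open they stand 13 mm farther back than shut.
Start: joints at [1.11, 0.491, 1.559, -0, 1.092, -0.106], TCP at [0.217, 0.586, 0.304] pointing down, gripper open.
Joint ranges: [-3.1, 3.1], [-0.84, 2.19], [0.05, 2.79], [-1.13, 4.28], [0.06, 2.93], [-2.69, 2.69]. Speed limits (rad/s): [2.22, 2.22, 2.79, 3.14, 3.14, 3.14].

INTERFACE

Orientations are given as a rotation vector (axis times angle).
In Python, from workcell import ctrl gives the robot as it stands.
- The arm moves only by the shell command python3 -m inch 'ROWS' [OPENING] [FORCE]. ROWS is text: rows parted by semicolons, each of 6 numbers parted by spaces: the shift along the tool's x, y, z normalised to -1 to 1, where 1 is 0.3 m, then the turn, a rotation vector about the tool's x, y, z normalised to -1 to 1, where 1 is pi rad. A call has exactly 5 rows; each row shifts and turns the commanded pose from where the row before left it, along the tool's axes as they then stand; what a row does not reach is not made up. A row lasts 1/8 s, in which the tool goes at most 62.5 mm and 10.7 degrees, less where a joint would pass 70% of its speed; a pose out of reach is approached as far as the arm can. A call with a number of a shift or a turn outside -1 to 1 is refused whole. A call with a gripper value outside its range is refused whole. OPENING is the opening, from -1 (shut) to 1 (fully open), set as the call begins (- or left out, the last holds). The fingers move at their own pace and stop on an object; FORCE is the grip in N (left out, the last holds). Time passes only in rows, so rows that do not move let the fingers close, or fill a call up. It gives the time, the measured TCP pose, the force, the opening and the grip force at its end, in the units of the state.
- ctrl.state(): the state, without advancing time (a new reading comes with each control period).
- ctrl.camera(name): name is "scene" or "side" or "wrist"; returns the picture (384x512x3 uint8, red, green, blue); there is no depth.
- ctrl.camera_params(name): a dict with "fx", "fy", "cx", "cy" (pixels), "rvec" (rotation vector, rad) and "tvec" (3), from world to camera coordinates, as OpenCV has them. Camera axes: x right, y down, z forward; pixel columns grow to the right and rows downward; lengths in m; the calibration is good to about 2 mm. A picture is of the moment at which its call begins: read the wrist's pose just before it. camera_params takes no time and is no camera call; for the wrist camera it gives the pose at the moment of the call.
- ctrl.close_job(): hands the job in; it is judged then, once.
The state is a dict: "time_s": time; "joint_pos": joint angles; "qd": joint speeds; "effort": joint torques, N m; "ee_pos": TCP position; "tcp_rot": TCP orientation; "ft_force": force on the tool from outside, world axes, zero at the start; "ft_torque": the same for the moment, N m; "opening": opening from 0.0 (shut) to 1.0 (fully open); "finger_force": force on a finger pad.
Only numpy, scipy, OpenCV 4.12 (cv2) and the standard library are available. Lean on these libraries where they do the work, as an engineer would, in place of code of your own. Each camera call takes 0.05 s, during which the arm holds its last target. There are 200 camera calls.

## Working session

There is one attempt and no reset: what is moved stays moved. The work goes in short steps, Python scripts to look and compute and a shell command to move; the robot and the scene stay as the last step left them, time stands still between calls to the robot, and variables do not carry over. Pictures are saved under pics/ and viewed, at most 14 in all, crops included, and the job is handed in when it is done.

```bash
ls; mkdir -p pics
cat > h.py <<'E'
import numpy as np, cv2
from workcell import ctrl
from scipy.spatial.transform import Rotation as R
def snap(cam,name,crop=None,scale=1):
    p=ctrl.camera_params(cam); im=np.asarray(ctrl.camera(cam))[:,:,::-1]
    cv2.imwrite('pics/'+name+'_raw.png',im); np.save('pics/'+name+'.npy',p,allow_pickle=True)
    if crop: im=im[crop[1]:crop[3],crop[0]:crop[2]]
    im=cv2.resize(im,None,fx=scale,fy=scale,interpolation=cv2.INTER_CUBIC); cv2.imwrite('pics/'+name+'.png',im); return p
def ray(p,u,v,z):
    Rm=R.from_rotvec(np.array(p['rvec']).ravel()).as_matrix(); t=np.array(p['tvec']).ravel()
    c=-Rm.T@t; d=Rm.T@np.array([(u-p['cx'])/p['fx'],(v-p['cy'])/p['fy'],1.])
    return c+d*(z-c[2])/d[2]
def proj(p,X):
    q=R.from_rotvec(np.array(p['rvec']).ravel()).apply(np.atleast_2d(X))+np.array(p['tvec']).ravel()
    return np.c_[p['fx']*q[:,0]/q[:,2]+p['cx'],p['fy']*q[:,1]/q[:,2]+p['cy']]
def load(name): return np.load('pics/'+name+'.npy',allow_pickle=True).item()
def plan(pos,yaw=None):
    """remaining shift (tool axes, units of .3 m) and turn (units of pi) to TCP pos, tool down with tool-y at yaw"""
    s=ctrl.state(); Rc=R.from_rotvec(s['tcp_rot']); 
    y=Rc.as_matrix()[:,1]; cy=np.arctan2(y[1],y[0])
    print('pos',np.round(s['ee_pos'],4),'yaw tool-y',round(cy,3),'z axis',np.round(Rc.as_matrix()[:,2],3),'j6',round(s['joint_pos'][5],3),'t',s['time_s'])
    if pos is not None: print('shift',np.round(Rc.inv().apply(np.array(pos)-s['ee_pos'])/.3,3))
    if yaw is not None:
        c=np.cos(yaw);n=np.sin(yaw); yv=np.array([c,n,0]);zv=np.array([0,0,-1.]);xv=np.cross(yv,zv)
        Rt=R.from_matrix(np.c_[xv,yv,zv]); print('turn',np.round((Rc.inv()*Rt).as_rotvec()/np.pi,4))
E
python3 - <<'E'
from h import *
for c in ['scene','side','wrist']:
    p=snap(c,c+'0',None,1.5); Rm=R.from_rotvec(np.array(p['rvec']).ravel()).as_matrix()
    print(c,p['fx'],'campos',(-Rm.T@np.array(p['tvec']).ravel()).round(3),'fwd',Rm[2].round(2))
print(ctrl.state()); plan(None)
E
```

```text
pics
scene 356.6581183269403 campos [ 1.04  -0.638  0.862] fwd [-0.47  0.55 -0.69]
side 399.58420225661143 campos [ 0.139 -0.942  0.793] fwd [ 0.32  0.76 -0.56]
wrist 287.4490499369953 campos [0.148 0.612 0.375] fwd [ 0.27 -0.1  -0.96]
{'time_s': 0.15, 'joint_pos': array([ 1.11041566e+00,  4.91407351e-01,  1.55929924e+00, -5.66016731e-05,
        1.09173397e+00, -1.05590953e-01]), 'qd': array([-6.39451812e-04, -3.20913599e-03, -1.66724166e-03,  9.82236045e-04,
       -1.17895199e-03,  3.92269093e-05]), 'effort': array([ 1.53784928e-03, -6.18710661e+01, -2.61685270e+01, -1.06729021e-04,
        3.28497568e-03,  2.49023424e-05]), 'ee_pos': array([0.21705502, 0.58598508, 0.30347402]), 'tcp_rot': array([-5.54310342e-01, -3.09211226e+00,  1.30085659e-03]), 'ft_force': array([ 0.09056454, -0.02194908,  0.28428909]), 'ft_torque': array([-0.04931187,  0.05943367,  0.00507984]), 'finger_force': 0.0, 'opening': 0.9986340207505856}
pos [0.2171 0.586  0.3035] yaw tool-y 1.216 z axis [-0.    -0.001 -1.   ] j6 -0.106 t 0.15
```

View pics/scene0.png

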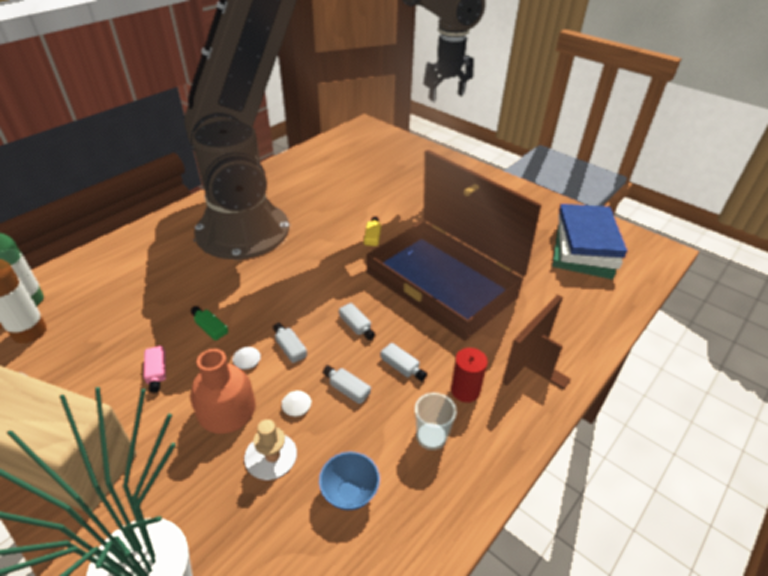

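View pics/side0.png

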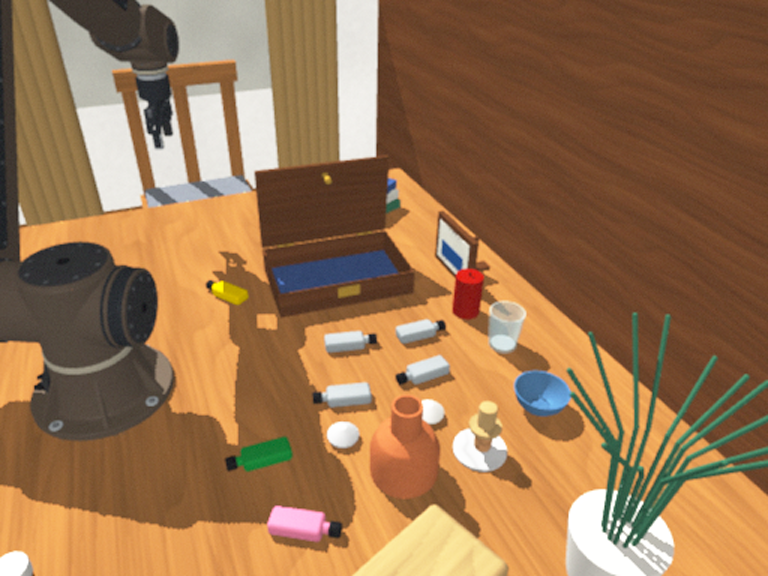

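The scene view shows the open case around (450,270). Four steel flasks lie at (354,319), (289,344), (403,361) and (350,386). The decanter is at (222,390), the stopper on its coaster at (268,445), and the look-alikes are off to the left. I'll enlarge both areas.

Run:
```python
import cv2
im=cv2.imread('pics/scene0_raw.png')
for n,(a,b,c,d) in dict(s1=(120,190,320,340),s2=(225,95,385,225)).items():
    k=800/(c-a) if n=='s1' else 4.5
    cv2.imwrite(f'pics/{n}.png',cv2.resize(im[b:d,a:c],None,fx=k,fy=k,interpolation=cv2.INTER_CUBIC))
im=cv2.imread('pics/side0_raw.png')
cv2.imwrite('pics/d1.png',cv2.resize(im[195:335,195:395],None,fx=4,fy=4,interpolation=cv2.INTER_CUBIC))
```

```text
(no output)
```

View pics/s1.png

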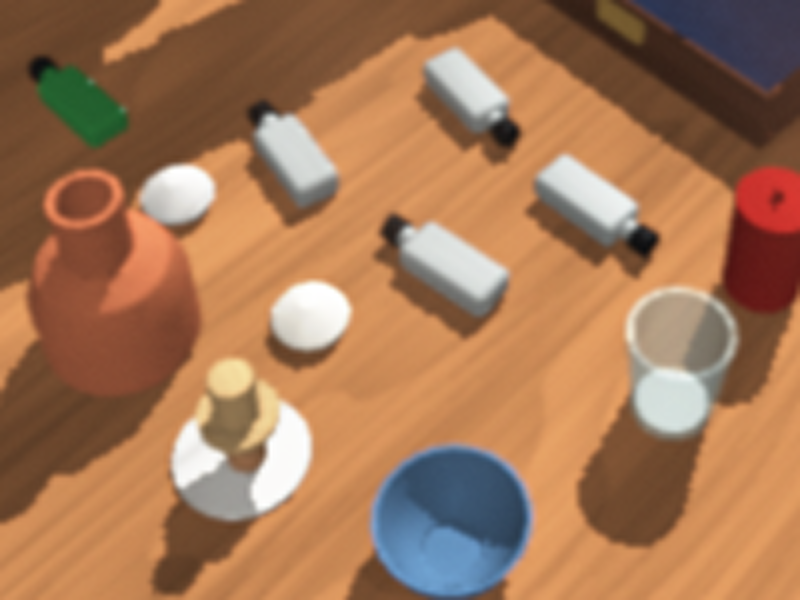

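View pics/s2.png

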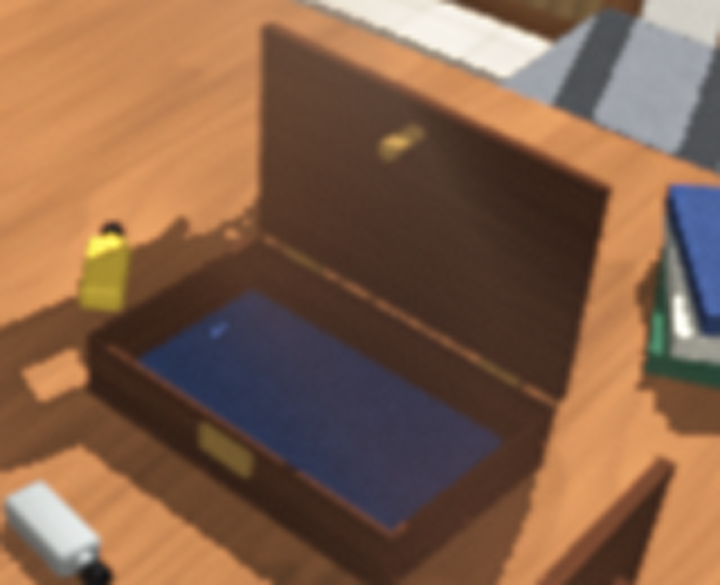

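View pics/d1.png

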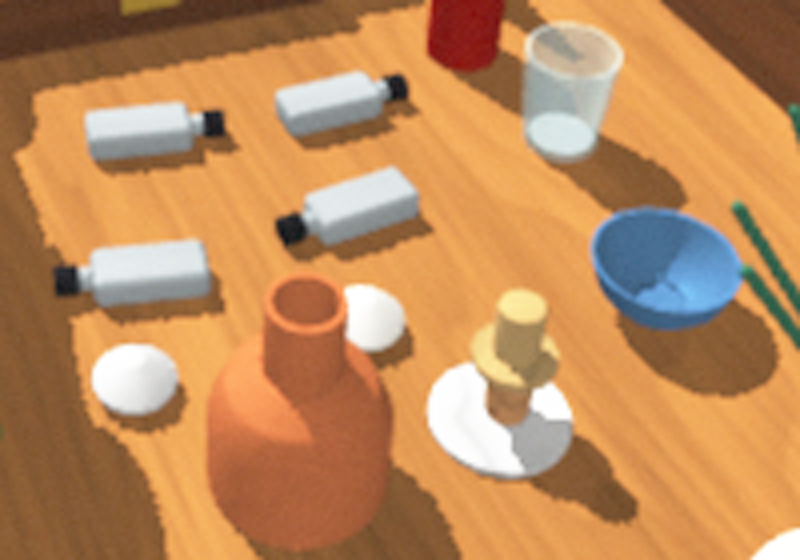

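From these crops I have pixel positions for the flask tops and caps, the decanter rim at s1 (85,199) and d1 (306,304), the stopper's grip top at s1 (230,377) and d1 (522,308), and the case hinge ends at s2 (263,237) and (557,402). Next I convert them to positions.

Run:
```python
from h import *
ps,pd=load('scene0'),load('side0')
S=lambda u,v,z:ray(ps,120+u/4,190+v/4,z)[:2].round(4)
D=lambda u,v,z:ray(pd,195+u/4,195+v/4,z)[:2].round(4)
C=lambda u,v,z:ray(ps,225+u/4.5,95+v/4.5,z)[:2].round(4)
f=dict(A=[(466,86),(506,130),(139,125),(213,124)],B=[(297,154),(262,112),(150,265),(66,281)],C=[(587,195),(643,240),(330,98),(396,88)],D=[(455,262),(396,230),(360,200),(290,229)])
for k,(a,b,c,d) in f.items():
    s,sc,e,ec=S(*a,.024),S(*b,.015),D(*c,.024),D(*d,.015)
    print(k,s,e,'yaw',np.arctan2(*(sc-s)[::-1]).round(3),np.arctan2(*(ec-e)[::-1]).round(3),np.linalg.norm(sc-s).round(3),np.linalg.norm(ec-e).round(3))
print('rim',S(85,199,.15),D(306,304,.15))
print('stop',S(230,377,.099),D(522,308,.099))
for n,q in dict(hL=(263,237,.06),hR=(557,402,.06),fL=(90,345,.06),fR=(390,545,.06),iL=(255,290,.006),iR=(502,440,.006)).items(): print(n,C(*q))
print('side rim', *[ray(pd,u/1.5,v/1.5,.06)[:2].round(4) for u,v in [(262,251),(389,234),(271,296),(413,281)]])
print('others candle',S(770,200,.106),'tumbler',S(683,330,.085),'shells',S(178,195,.015),S(310,315,.015),'bowl',S(450,515,.045))
```

```text
A [ 0.4666 -0.0545] [ 0.4566 -0.0566] yaw -0.152 -0.166 0.052 0.058
B [ 0.4201 -0.1966] [ 0.4115 -0.1996] yaw 2.887 2.867 0.064 0.057
C [ 0.6144 -0.0766] [ 0.6055 -0.0805] yaw 0.013 0.037 0.055 0.06
D [ 0.5837 -0.1896] [ 0.5739 -0.194 ] yaw -3.085 -3.14 0.058 0.055
rim [ 0.4419 -0.3794] [ 0.4362 -0.3818]
stop [ 0.5825 -0.3859] [ 0.5779 -0.3883]
hL [0.389  0.2905]
hR [0.6862 0.2733]
fL [0.3782 0.0835]
fR [0.6778 0.0631]
iL [0.3889 0.2856]
iR [0.6536 0.265 ]
side rim [0.3746 0.2837] [0.6888 0.2489] [0.3473 0.0951] [0.6524 0.0361]
others candle [ 0.7522 -0.0505] tumbler [ 0.7645 -0.1627] shells [ 0.3777 -0.2807] [ 0.5347 -0.2874] bowl [ 0.7257 -0.3415]
```

```bash
python3 -m inch '0 0 -0.06 0 0 -0.0283;0 0 -0.07 0 0 -0.0283;0 0 -0.07 0 0 -0.0283;0 0 -0.07 0 0 -0.0283;0 0 -0.06 0 0 0'
python3 -m inch '-0.12 -0.15 0 0 0 0;-0.12 -0.15 0 0 0 0;-0.12 -0.15 0 0 0 0;-0.12 -0.15 0 0 0 0;-0.12 -0.15 0 0 0 0'
python3 -m inch '-0.05 -0.15 0 0 0 0;-0.05 -0.15 0 0 0 0;-0.05 -0.15 0 0 0 0;-0.05 -0.15 0 0 0 0;-0.05 -0.15 0 0 0 0'
python3 -m inch '-0.02 -0.15 0 0 0 0;-0.02 -0.15 0 0 0 0;-0.02 -0.15 0 0 0 0;-0.02 -0.15 0 0 0 0;0 0 0 0 0 0'
python3 - <<'E'
from h import *
plan([.46,-.12,.38],np.pi/2)
p=snap('wrist','w1',None,1.5)
E
```

```text
time_s: 0.78
ee_pos: [0.2171, 0.586, 0.4035]
tcp_rot: [0.003, -3.142, 0.0]
ft_force: [-0.2, 0.2, 0.7]
opening: 0.999
finger_force: 0.0
time_s: 1.4
ee_pos: [0.3981, 0.3597, 0.4029]
tcp_rot: [0.002, -3.142, -0.0]
ft_force: [0.5, -0.3, 0.3]
opening: 1.001
finger_force: 0.0
time_s: 2.02
ee_pos: [0.4727, 0.1348, 0.4029]
tcp_rot: [0.001, -3.142, -0.0]
ft_force: [-0.1, 0.7, 0.1]
opening: 0.996
finger_force: 0.0
time_s: 2.65
ee_pos: [0.4968, -0.046, 0.4025]
tcp_rot: [-0.004, -3.141, 0.0]
ft_force: [-0.8, 0.1, 0.1]
opening: 0.995
finger_force: 0.0
pos [ 0.4968 -0.046   0.4025] yaw tool-y 1.568 z axis [-0.001 -0.    -1.   ] j6 -1.793 t 2.65
shift [ 0.122 -0.247  0.075]
turn [-0.     -0.0002 -0.0008]
```

View pics/w1.png

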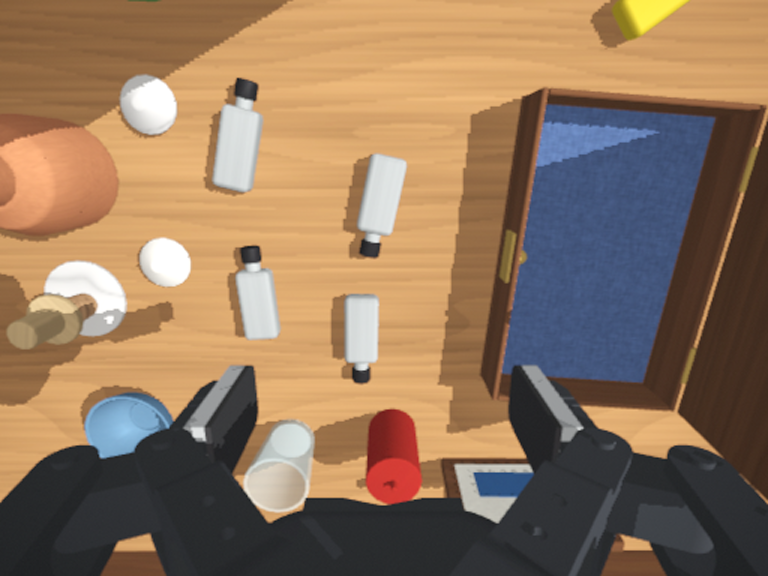

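The wrist view shows all four flasks, with top-face centres near (382,196), (237,148), (362,329) and (258,303). The open case is at (620,250), with its catch at (520,257). Next I fit the poses.

```bash
cat >> h.py <<'E'
from scipy.optimize import least_squares
def fit(p,model,px,x0):
    """planar pose x,y,yaw of model points (N,3) whose pixels are px"""
    model=np.array(model,float);px=np.array(px,float)
    def f(q):
        c,s=np.cos(q[2]),np.sin(q[2]); W=np.c_[q[0]+c*model[:,0]-s*model[:,1],q[1]+s*model[:,0]+c*model[:,1],model[:,2]]
        return (proj(p,W)-px).ravel()
    r=least_squares(f,x0); return r.x.round(4), r.fun.reshape(-1,2).round(1).tolist()
E
python3 - <<'E'
from h import *
p=load('w1'); sc=lambda L:[((u+.5)/1.5-.5,(v+.5)/1.5-.5) for u,v in L]
# cap-left.. corners: tail-right, tail-left ... given as (x,y) in flask frame
m=[(-.04,.0),(0,0),(.04,0),(.053,0)]
m=[(0,0,.024),(.053,0,.016)]
for k,c,cap,x0 in [('A',(382,196),(371,244),(.46,-.055,-.16)),('B',(237,148),(246,90),(.416,-.198,2.88)),('C',(362,330),(361,372),(.61,-.078,.02)),('D',(258,303),(251,256),(.58,-.19,3.1))]:
    print(k,*fit(p,m,sc([c,cap]),x0))
M=[(.101,.156,.06),(.101,-.156,.06),(.095,.15,.006),(.095,-.15,.006),(-.101,.156,.06),(-.101,-.156,.06)]
print('case',*fit(p,M,sc([(765,105),(678,410),(716,117),(643,384),(545,88),(497,398)]),(.532,.178,1.51)))
E
```

```text
A [ 0.459  -0.0465 -0.2296] [[0.0, -0.1], [-0.0, 0.1]]
B [ 0.4113 -0.1898  2.9337] [[0.2, -0.7], [-0.1, 0.7]]
C [ 0.6081 -0.0694 -0.0429] [[-0.0, 0.9], [0.0, -1.0]]
D [ 0.5752 -0.1833  3.2439] [[0.1, 0.5], [-0.0, -0.5]]
case [0.5262 0.186  1.5055] [[2.8, -0.6], [-0.6, 0.9], [-0.3, -0.3], [0.9, -1.5], [-1.1, 0.2], [-1.9, 2.0]]
```

```bash
python3 -m inch '0.025 -0.003 0.13 0 0 0;0.025 -0.003 0.13 0 0 0;0.025 -0.003 0.13 0 0 0;0.025 -0.003 0.13 0 0 0;0.025 0 0.13 0 0 0'
python3 -m inch '0 0 0.0 0 0 0;0 0 0 0 0 0;0 0 0 0 0 0;0 0 0 0 0 0;0 0 0 0 0 0' 0.3
python3 - <<'E'
from h import *
plan([.459,-.05,.2],np.pi/2-.2)
p=snap('wrist','w2',None,1.5)
snap('scene','sc2',None,1)
E
```

```text
time_s: 3.32
ee_pos: [0.4587, -0.0462, 0.2069]
tcp_rot: [-0.003, 3.141, 0.0]
ft_force: [1.1, -0.6, -0.8]
opening: 1.005
finger_force: 0.0
time_s: 3.95
ee_pos: [0.4593, -0.0473, 0.2084]
tcp_rot: [-0.001, 3.141, -0.0]
ft_force: [0.7, 0.8, 0.3]
opening: 0.652
finger_force: 0.0
pos [ 0.4593 -0.0473  0.2084] yaw tool-y 1.572 z axis [ 0.001 -0.    -1.   ] j6 -1.818 t 3.95
shift [ 0.001 -0.009  0.028]
turn [-0.      0.0003  0.0639]
```

View pics/w2.png

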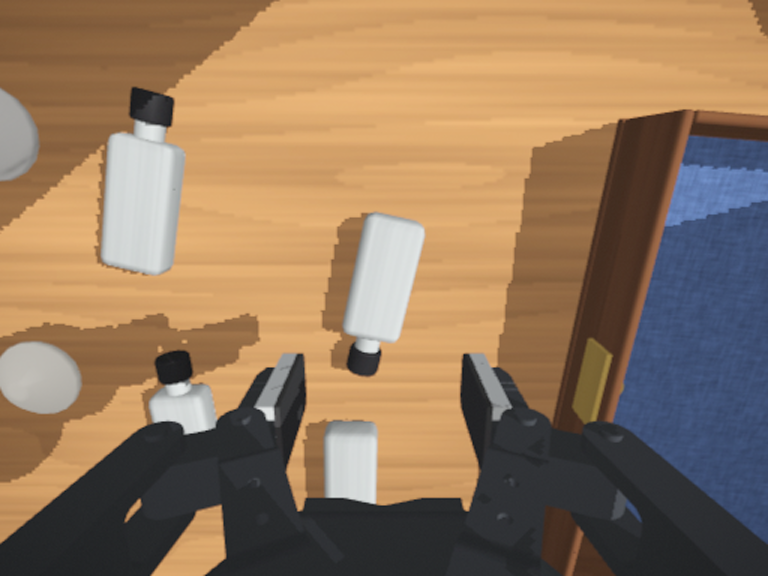

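At 0.2 m, flask A's body is centred at about (384,277) with its cap at (364,357). B's body is at (143,203) with its cap at (152,107). The fingers are centred at x≈383.

Run:
```python
from h import *
p=load('w2'); sc=lambda L:[((u+.5)/1.5-.5,(v+.5)/1.5-.5) for u,v in L]
m=[(0,0,.024),(.053,0,.018)]
print('A',*fit(p,m,sc([(384,277),(364.5,356)]),(.46,-.055,-.16)))
print('B',*fit(p,m,sc([(143,203),(152,107)]),(.41,-.19,2.9)))
# projected approach: where does the grasp point fall now and as TCP moves (y bias check)
s=ctrl.state();print(proj(p,[np.array(s['ee_pos'])-[0,0,.054],np.array(s['ee_pos'])-[0,0,.073]])*1.5)
```

```text
A [ 0.4569 -0.0468 -0.2265] [[-0.5, 2.0], [0.5, -2.3]]
B [ 0.4101 -0.1871  2.9488] [[0.1, -0.3], [-0.1, 0.3]]
[[381.98882087 393.79702597]
 [382.05517595 366.95223605]]
```

```bash
python3 -m inch '0.004 0.001 0 0 0 0.036;0 0 0.07 0 0 0.036;0 0 0.09 0 0 0;0 0 0.08 0 0 0;0 0 0.07 0 0 0'
python3 -m inch '0 0 0.06 0 0 0;0 0 0.045 0 0 0;0 0 0.02 0 0 0;0 0 0 0 0 0;0 0 0 0 0 0'
python3 -m inch '0 0 0 0 0 0;0 0 0 0 0 0;0 0 0 0 0 0;0 0 0 0 0 0;0 0 0 0 0 0' -1 50
python3 - <<'E'
from h import *
plan([.458,-.047,.077],np.pi/2-.2265)
E
```

```text
time_s: 4.68
ee_pos: [0.458, -0.0471, 0.1141]
tcp_rot: [-0.353, -3.122, -0.0]
ft_force: [0.4, 0.5, 0.5]
opening: 0.65
finger_force: 0.0
time_s: 5.3
ee_pos: [0.4581, -0.047, 0.0778]
tcp_rot: [0.353, 3.121, -0.0]
ft_force: [-0.4, -0.1, -0.2]
opening: 0.646
finger_force: 0.0
time_s: 5.92
ee_pos: [0.4581, -0.047, 0.0781]
tcp_rot: [0.353, 3.121, -0.0]
ft_force: [-1.2, 0.4, 7.6]
opening: 0.435
finger_force: 50.6
pos [ 0.4581 -0.047   0.0781] yaw tool-y 1.345 z axis [ 0.001 -0.    -1.   ] j6 -1.592 t 5.925
shift [ 0.    -0.     0.004]
turn [0.     0.0003 0.0003]
```

```bash
python3 -m inch '0 0 -0.05 0 0 0;0 0 -0.1 0 0 -0.026;0 0 -0.1 0 0 -0.025;0 0 -0.1 0 0 0;0 0 -0.08 0 0 0'
python3 -m inch '-0.06 0.12 0 0 0 0;-0.08 0.18 0 0 0 0;-0.08 0.18 0 0 0 0;-0.08 0.18 0 0 0 0;-0.07 0.15 0 0 0 0'
python3 -m inch '-0.032 0.093 0 0 0 0;0 0 0 0 0 0;0 0 0 0 0 0;0 0 0 0 0 0;0 0 0 0 0 0'
python3 - <<'E'
from h import *
plan([.5962,.2155,.085],1.5055)
p=snap('wrist','w3',None,1.5)
E
```

```text
time_s: 6.55
ee_pos: [0.4577, -0.0469, 0.2086]
tcp_rot: [0.102, 3.139, -0.0]
ft_force: [0.4, 0.6, -1.0]
opening: 0.435
finger_force: 50.4
time_s: 7.18
ee_pos: [0.5849, 0.1904, 0.2076]
tcp_rot: [0.101, 3.139, 0.0]
ft_force: [0.1, -0.0, -1.7]
opening: 0.43
finger_force: 50.4
time_s: 7.8
ee_pos: [0.5958, 0.2147, 0.2067]
tcp_rot: [0.104, 3.14, 0.0]
ft_force: [-0.2, -0.8, -0.5]
opening: 0.434
finger_force: 51.9
pos [0.5958 0.2147 0.2067] yaw tool-y 1.505 z axis [ 0.  0. -1.] j6 -1.263 t 7.8
shift [-0.001  0.003  0.406]
turn [ 0.      0.     -0.0003]
```

View pics/w3.png

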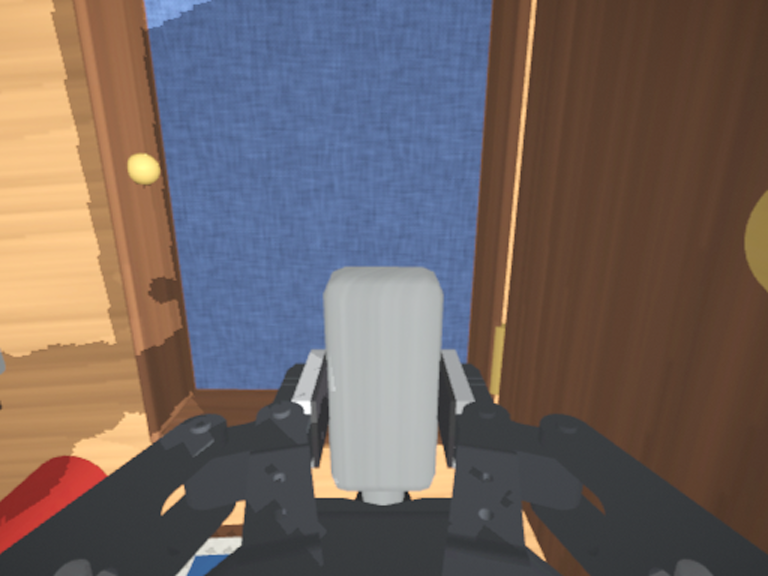

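The held flask is at (384,380). The floor edges are left (200,388), bottom at v≈388, and right from (491,60) to (470,370). I'll check the case pose against those edges before lowering.

Run:
```python
from h import *
p=load('w3'); W=lambda u,v,z:ray(p,(u+.5)/1.5-.5,(v+.5)/1.5-.5,z)[:2]
c,s=np.cos(1.5055),np.sin(1.5055)
for n,u,v,z in [('corner -95,-150',197,389,.006),('left x=-95',163,110,.006),('right x=95',491,60,.006),('right x=95',470,365,.006),('catch -89?,0,.04',144,168,.04)]:
    d=W(u,v,z)-[.5262,.186]; print(n,(np.array([c*d[0]+s*d[1],-s*d[0]+c*d[1]])*1000).round(1))
```

```text
corner -95,-150 [ -98.3 -149.8]
left x=-95 [-95.1  33.6]
right x=95 [94.7 59.8]
right x=95 [  94.1 -131.1]
catch -89?,0,.04 [-93.4   1.6]
```

The case pose holds to about 2 mm, so I lower and release.

```bash
python3 -m inch '0 0.002 0.09 0 0 0;0 0 0.1 0 0 0;0 0 0.1 0 0 0;0 0 0.075 0 0 0;0 0 0.035 0 0 0'
python3 -m inch '0 0 0 0 0 0;0 0 0 0 0 0;0 0 0.003 0 0 0;0 0 0 0 0 0;0 0 0 0 0 0'
python3 -m inch '0 0 0 0 0 0;0 0 0 0 0 0;0 0 0 0 0 0;0 0 0 0 0 0;0 0 -0.05 0 0 0' 0.25
python3 - <<'E'
from h import *
plan([.4105,-.1885,.2],2.945-np.pi/2)
E
```

```text
time_s: 8.48
ee_pos: [0.5958, 0.2149, 0.0853]
tcp_rot: [-0.104, -3.138, 0.001]
ft_force: [-0.9, -9.9, 3.4]
opening: 0.43
finger_force: 51.9
time_s: 9.1
ee_pos: [0.596, 0.2148, 0.0854]
tcp_rot: [-0.104, -3.139, 0.001]
ft_force: [-0.7, -8.0, -3.1]
opening: 0.432
finger_force: 52.1
time_s: 9.72
ee_pos: [0.5957, 0.2154, 0.1003]
tcp_rot: [-0.103, -3.138, 0.001]
ft_force: [0.2, 0.5, -0.2]
opening: 0.626
finger_force: 0.0
pos [0.5957 0.2154 0.1003] yaw tool-y 1.505 z axis [-0.002 -0.    -1.   ] j6 -1.262 t 9.725
shift [ 0.528 -1.384 -0.331]
turn [-0.0002 -0.0005  0.0416]
```

```bash
python3 -m inch '0 -0.01 -0.1 0 0 0;0 0 -0.13 0 0 0;0 -0.09 -0.1 0 0 0;0 -0.17 0 0 0 0;0 -0.18 0 0 0 0'
python3 -m inch '0.1 -0.17 0 0 0 0;0.1 -0.17 0 0 0 0;0.1 -0.17 0 0 0 0;0.1 -0.17 0 0 0 0;0.1 -0.17 0 0 0 0'
python3 -m inch '0.028 -0.084 0 0 0 0.0416;0 0 0 0 0 0;0 0 0 0 0 0;0 0 0 0 0 0;0 0 0 0 0 0'
python3 - <<'E'
from h import *
plan([.4105,-.1885,.2],2.945-np.pi/2)
p=snap('wrist','w4',(0,0,512,384),1.25)
s=np.asarray(ctrl.camera('scene'))[:,:,::-1][90:340,110:390]; cv2.imwrite('pics/sc4.png',s)
a=cv2.imread('pics/w4.png'); b=cv2.resize(s,None,fx=1.5,fy=1.5)
cv2.imwrite('pics/m4.png',cv2.resize(np.vstack([cv2.resize(a,(480,360))[:240+40],np.zeros((8,480,3),np.uint8),cv2.resize(s,(480,300))[:300]]),None,fx=1,fy=1))
E
```

```text
time_s: 10.35
ee_pos: [0.5871, 0.0804, 0.201]
tcp_rot: [0.1, 3.138, 0.001]
ft_force: [0.6, -0.2, -0.3]
opening: 0.625
finger_force: 0.0
time_s: 10.98
ee_pos: [0.4199, -0.1648, 0.2004]
tcp_rot: [0.102, 3.138, -0.001]
ft_force: [1.2, -1.0, -0.4]
opening: 0.622
finger_force: 0.0
time_s: 11.6
ee_pos: [0.4112, -0.1873, 0.1995]
tcp_rot: [0.304, 3.127, 0.0]
ft_force: [0.9, -0.4, -0.5]
opening: 0.627
finger_force: 0.0
pos [ 0.4112 -0.1873  0.1995] yaw tool-y 1.377 z axis [ 0.  0. -1.] j6 -1.951 t 11.6
shift [ 0.001 -0.004 -0.002]
turn [0.     0.     0.0008]
```

View pics/m4.png

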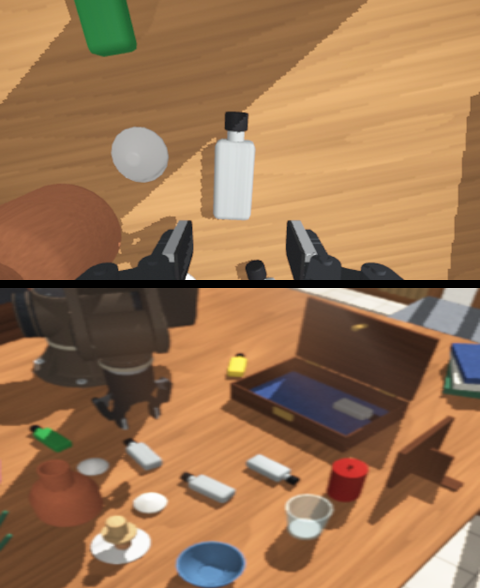

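The case now holds flask A and the lid is still open. Flask B's body is at about (234,178) in the 480-px wrist picture, with its cap at (236,121).

Run:
```python
from h import *
p=load('w4'); k=512/480
q,_=fit(p,[(0,0,.024),(.053,0,.018)],[(234*k,178.5*k),(236*k,122*k)],(.41,-.19,2.9)); print(q)
plan([q[0],q[1],.078],q[2]-np.pi/2)
```

```text
[ 0.4092 -0.1915  2.9097]
pos [ 0.4111 -0.1875  0.1995] yaw tool-y 1.376 z axis [ 0.  0. -1.] j6 -1.951 t 11.7
shift [ 0.004 -0.014  0.405]
turn [ 0.     -0.      0.0119]
```

```bash
python3 -m inch '0.004 -0.013 0 0 0 0.011;0 0 0.1 0 0 0;0 0 0.1 0 0 0;0 0 0.09 0 0 0;0 0 0.07 0 0 0'
python3 -m inch '0 0 0.033 0 0 0;0 0 0.012 0 0 0;0 0 0 0 0 0;0 0 0 0 0 0;0 0 0 0 0 0'
python3 -m inch '0 0 0 0 0 0;0 0 0 0 0 0;0 0 0 0 0 0;0 0 0 0 0 0;0 0 0 0 0 0' -1 50
python3 -m inch '0 0 -0.05 0 0 0;0 0 -0.1 0 0 0;0 0 -0.1 0 0 0;0 0 -0.1 0 0 0;0 0 -0.08 0 0 0'
python3 - <<'E'
from h import *
c,s=np.cos(1.5055),np.sin(1.5055)
for n,a,b in [('B',.026,.068),('C',-.05,-.068),('D',-.05,.068)]: print(n,round(.5262+a*c-b*s,4),round(.186+a*s+b*c,4))
plan([.5262+.026*c-.068*s,.186+.026*s+.068*c,.0855],1.5055)
E
```

```text
time_s: 12.32
ee_pos: [0.4088, -0.1916, 0.0904]
tcp_rot: [-0.363, -3.12, -0.001]
ft_force: [-0.4, -0.9, 0.2]
opening: 0.63
finger_force: 0.0
time_s: 12.95
ee_pos: [0.4091, -0.1916, 0.0784]
tcp_rot: [0.361, 3.12, -0.0]
ft_force: [-0.2, -0.2, -0.5]
opening: 0.622
finger_force: 0.0
time_s: 13.58
ee_pos: [0.409, -0.1916, 0.0785]
tcp_rot: [0.361, 3.12, -0.0]
ft_force: [0.3, 1.1, 7.9]
opening: 0.432
finger_force: 50.2
time_s: 14.2
ee_pos: [0.4088, -0.1914, 0.2082]
tcp_rot: [0.361, 3.12, -0.0]
ft_force: [-0.6, 0.2, -0.5]
opening: 0.434
finger_force: 50.6
B 0.46 0.2164
C 0.5908 0.1317
D 0.4551 0.1405
pos [ 0.4088 -0.1914  0.2082] yaw tool-y 1.34 z axis [ 0.001 -0.    -1.   ] j6 -1.925 t 14.2
shift [0.144 1.363 0.409]
turn [-0.0001  0.0002 -0.0526]
```

```bash
python3 -m inch '-0.02 0 0 0 0 -0.0526;-0.05 0.12 0 0 0 0;-0.04 0.17 0 0 0 0;-0.02 0.18 0 0 0 0;0 0.18 0 0 0 0'
python3 -m inch '0 0.18 0 0 0 0;0 0.18 0 0 0 0;0.02 0.18 0 0 0 0;0.028 0.12 0 0 0 0;0 0.055 0 0 0 0'
python3 -m inch '0 0 0 0 0 0;0 0 0 0 0 0;0 0 0.08 0 0 0;0 0 0.08 0 0 0;0 0 0.08 0 0 0'
python3 - <<'E'
from h import *
plan([.46,.2164,.0855],1.5055)
E
```

```text
time_s: 14.82
ee_pos: [0.4606, 0.0012, 0.207]
tcp_rot: [0.103, 3.14, 0.0]
ft_force: [0.2, -0.5, -1.0]
opening: 0.435
finger_force: 50.7
time_s: 15.45
ee_pos: [0.4593, 0.2161, 0.207]
tcp_rot: [-0.099, -3.14, 0.0]
ft_force: [0.1, -0.8, -1.3]
opening: 0.432
finger_force: 50.7
time_s: 16.08
ee_pos: [0.4603, 0.2133, 0.1344]
tcp_rot: [0.105, 3.14, 0.0]
ft_force: [0.9, 0.9, -0.6]
opening: 0.432
finger_force: 50.7
pos [0.4603 0.2133 0.1344] yaw tool-y 1.504 z axis [ 0.  0. -1.] j6 -1.2 t 16.075
shift [0.002 0.01  0.163]
turn [ 0.      0.0001 -0.0005]
```

```bash
python3 -m inch '0 0 0.08 0 0 0;0 0 0.05 0 0 0;0 0 0.033 0 0 0;0 0 0 0 0 0;0 0 0 0 0 0'
python3 -m inch '0 0 0 0 0 0;0 0 0 0 0 0;0 0 0 0 0 0;0 0 -0.05 0 0 0;0 0 -0.1 0 0 0' 0.25
python3 -m inch '0 0 -0.1 0 0 0;0 0 -0.1 0 0 0;0 -0.08 -0.03 0 0 0;-0.05 -0.17 0 0 0 0;-0.08 -0.18 0 0 0 0'
python3 - <<'E'
from h import *
plan([.6,-.07,.2],np.pi/2-.043)
E
```

```text
time_s: 16.7
ee_pos: [0.4602, 0.2145, 0.0867]
tcp_rot: [0.102, 3.139, 0.001]
ft_force: [1.2, -0.1, -1.2]
opening: 0.432
finger_force: 50.7
time_s: 17.32
ee_pos: [0.4597, 0.2144, 0.1317]
tcp_rot: [-0.102, -3.138, 0.001]
ft_force: [0.5, -0.1, 0.5]
opening: 0.627
finger_force: 0.0
time_s: 17.95
ee_pos: [0.4904, 0.0823, 0.2015]
tcp_rot: [0.1, 3.139, 0.0]
ft_force: [0.0, 0.1, 0.1]
opening: 0.625
finger_force: 0.0
pos [0.4904 0.0823 0.2015] yaw tool-y 1.507 z axis [ 0.001  0.    -1.   ] j6 -1.474 t 17.95
shift [-0.397 -0.483  0.005]
turn [ 0.0001  0.0004 -0.0065]
```

```bash
python3 -m inch '-0.1 -0.12 0 0 0 -0.0065;-0.1 -0.12 0 0 0 0;-0.1 -0.12 0 0 0 0;-0.1 -0.12 0 0 0 0;0 0 0 0 0 0'
python3 -m inch '0 0 0 0 0 0;0 0 0 0 0 0;0 0 0 0 0 0;0 0 0 0 0 0;0 0 0 0 0 0'
python3 - <<'E'
from h import *
plan([.6,-.07,.2],np.pi/2-.043)
p=snap('wrist','w5',None,1.5)
E
```

```text
time_s: 18.58
ee_pos: [0.6043, -0.0689, 0.2009]
tcp_rot: [0.074, 3.139, -0.001]
ft_force: [-0.1, -0.2, -0.1]
opening: 0.622
finger_force: 0.0
time_s: 19.2
ee_pos: [0.6031, -0.0663, 0.2001]
tcp_rot: [0.07, 3.141, 0.0]
ft_force: [0.4, -0.7, 0.5]
opening: 0.63
finger_force: 0.0
pos [ 0.6031 -0.0663  0.2001] yaw tool-y 1.526 z axis [ 0.  0. -1.] j6 -1.745 t 19.2
shift [ 0.01  -0.013  0.   ]
turn [ 0.     -0.     -0.0005]
```

View pics/w5.png

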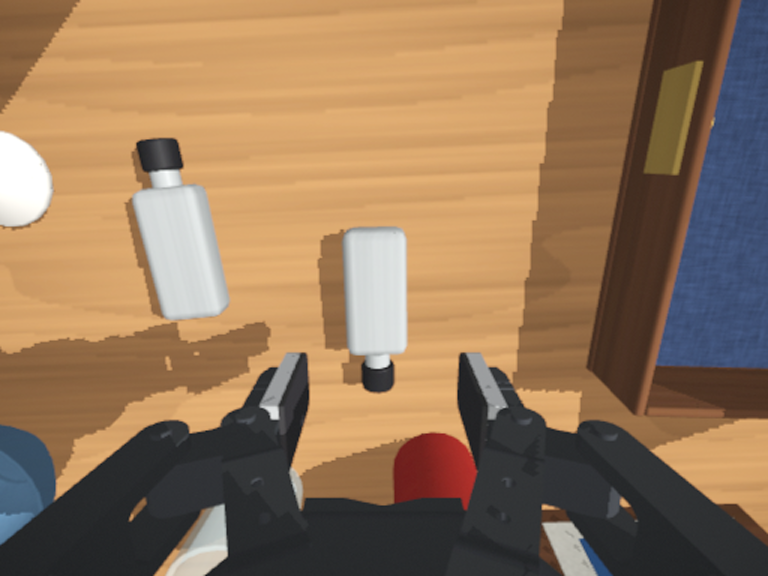

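Flask C's body is at (376,291) with its cap at (378,374). Flask D's body is at (181,252) with its cap at (160,155).

Run:
```python
from h import *
p=load('w5'); sc=lambda L:[((u+.5)/1.5-.5,(v+.5)/1.5-.5) for u,v in L]
m=[(0,0,.024),(.053,0,.018)]
q,_=fit(p,m,sc([(376,290.5),(378,373)]),(.6,-.07,-.04)); print('C',q); plan([q[0],q[1],.078],q[2]+np.pi/2)
print('D',*fit(p,m,sc([(181,252),(160,156)]),(.57,-.18,3.2)))
```

```text
C [ 0.6068 -0.0703 -0.0269]
pos [ 0.6031 -0.0664  0.2001] yaw tool-y 1.526 z axis [-0.  0. -1.] j6 -1.745 t 19.25
shift [-0.013 -0.013  0.407]
turn [ 0.     -0.     -0.0056]
D [ 0.5756 -0.1828  3.2331] [[-0.1, -0.6], [0.1, 0.6]]
```

```bash
python3 -m inch '-0.013 -0.013 0 0 0 -0.0056;0 0 0.1 0 0 0;0 0 0.1 0 0 0;0 0 0.09 0 0 0;0 0 0.07 0 0 0'
python3 -m inch '0 0 0.033 0 0 0;0 0 0.012 0 0 0;0 0 0 0 0 0;0 0 0 0 0 0;0 0 0 0 0 0'
python3 -m inch '0 0 0 0 0 0;0 0 0 0 0 0;0 0 0 0 0 0;0 0 0 0 0 0;0 0 0 0 0 0' -1 50
python3 -m inch '0 0 -0.05 0 0 0;0 0 -0.1 0 0 0;0 0 -0.1 0 0 0;0 0 -0.1 0 0 0;0 0 -0.08 0 0 -0.012'
python3 - <<'E'
from h import *
plan([.5908,.1317,.0855],1.5055)
E
```

```text
time_s: 19.88
ee_pos: [0.607, -0.0709, 0.0908]
tcp_rot: [-0.042, -3.141, -0.0]
ft_force: [0.5, 0.6, -0.4]
opening: 0.623
finger_force: 0.0
time_s: 20.5
ee_pos: [0.6071, -0.0706, 0.0791]
tcp_rot: [0.043, 3.14, -0.0]
ft_force: [-0.8, -0.2, 0.1]
opening: 0.623
finger_force: 0.0
time_s: 21.12
ee_pos: [0.6071, -0.0706, 0.0791]
tcp_rot: [0.043, 3.141, -0.0]
ft_force: [-1.3, 0.8, 5.0]
opening: 0.43
finger_force: 51.2
time_s: 21.75
ee_pos: [0.6068, -0.0706, 0.2096]
tcp_rot: [-0.018, 3.141, -0.0]
ft_force: [-0.5, 0.0, -1.6]
opening: 0.431
finger_force: 50.4
pos [ 0.6068 -0.0706  0.2096] yaw tool-y 1.582 z axis [ 0.001 -0.    -1.   ] j6 -1.806 t 21.75
shift [0.046 0.675 0.414]
turn [-0.      0.0003  0.0244]
```

```bash
python3 -m inch '0 0 0 0 0 0.0244;0.02 0.12 0 0 0 0;0.03 0.17 0 0 0 0;0.03 0.17 0 0 0 0;0.017 0.14 0 0 0 0'
python3 -m inch '0 0.07 0 0 0 0;0 0 0 0 0 0;0 0 0.07 0 0 0;0 0 0.09 0 0 0;0 0 0.09 0 0 0'
python3 - <<'E'
from h import *
plan([.5908,.1317,.0865],1.5055)
E
```

```text
time_s: 22.38
ee_pos: [0.5891, 0.1127, 0.2084]
tcp_rot: [0.103, 3.14, 0.0]
ft_force: [0.6, 0.9, -1.2]
opening: 0.43
finger_force: 50.5
time_s: 23.0
ee_pos: [0.5914, 0.1303, 0.1321]
tcp_rot: [0.106, 3.139, -0.0]
ft_force: [0.4, -0.5, -1.6]
opening: 0.432
finger_force: 50.6
pos [0.5914 0.1303 0.1321] yaw tool-y 1.503 z axis [ 0. -0. -1.] j6 -1.395 t 23.0
shift [0.003 0.004 0.152]
turn [-0.      0.0001 -0.0007]
```

```bash
python3 -m inch '0 0.008 0.07 0 0 0;0 0 0.05 0 0 0;0 0 0.033 0 0 0;0 0 0 0 0 0;0 0 0 0 0 0'
python3 -m inch '0 0 0 0 0 0;0 0 0 0 0 0;0 0 0 0 0 0;0 0 -0.05 0 0 0;0 0 -0.1 0 0 0' 0.1
python3 -m inch '0 0 -0.1 0 0 0;0 0 -0.1 0 0 0;0 -0.08 -0.03 0 0 0;0 -0.17 0 0 0 0;0 -0.18 0 0 0 0' 0.25
python3 - <<'E'
from h import *
plan([.576,-.183,.2],3.233-np.pi/2)
E
```

```text
time_s: 23.62
ee_pos: [0.5916, 0.1342, 0.0873]
tcp_rot: [0.104, 3.139, 0.0]
ft_force: [0.2, 0.6, -1.3]
opening: 0.432
finger_force: 50.6
time_s: 24.25
ee_pos: [0.591, 0.1342, 0.1322]
tcp_rot: [-0.104, -3.138, 0.0]
ft_force: [0.2, -1.1, -0.2]
opening: 0.549
finger_force: 0.0
time_s: 24.88
ee_pos: [0.5826, 0.0046, 0.2021]
tcp_rot: [0.102, 3.138, -0.0]
ft_force: [0.1, -0.6, -0.2]
opening: 0.619
finger_force: 0.0
pos [0.5826 0.0046 0.2021] yaw tool-y 1.506 z axis [ 0.002 -0.    -1.   ] j6 -1.612 t 24.875
shift [-0.018 -0.626  0.007]
turn [-0.      0.0005 -0.0497]
```

```bash
python3 -m inch '0 -0.16 0 0 0 0;0 -0.17 0 0 0 0;-0.01 -0.17 0 0 0 0;-0.008 -0.12 0 0 0 0;0 0 0 0 0 -0.0497'
python3 -m inch '0 0 0 0 0 0;0 0 0 0 0 0;0 0 0 0 0 0;0 0 0 0 0 0;0 0 0 0 0 0'
python3 - <<'E'
from h import *
plan([.576,-.183,.2],3.233-np.pi/2)
snap('wrist','w6'); snap('scene','sc6')
a=cv2.imread('pics/w6.png')[80:330]; b=cv2.imread('pics/sc6.png')[90:340]
cv2.imwrite('pics/m6.png',np.vstack([a,b]))
E
```

```text
time_s: 25.5
ee_pos: [0.5757, -0.183, 0.2017]
tcp_rot: [-0.141, 3.137, -0.001]
ft_force: [1.2, 0.4, -0.9]
opening: 0.623
finger_force: 0.0
time_s: 26.12
ee_pos: [0.5759, -0.1802, 0.2007]
tcp_rot: [-0.141, 3.138, 0.0]
ft_force: [-0.0, -0.4, -0.3]
opening: 0.629
finger_force: 0.0
pos [ 0.5759 -0.1802  0.2007] yaw tool-y 1.661 z axis [ 0.  0. -1.] j6 -2.074 t 26.125
shift [ 0.001 -0.009  0.002]
turn [ 0.      0.     -0.0005]
```

View pics/m6.png

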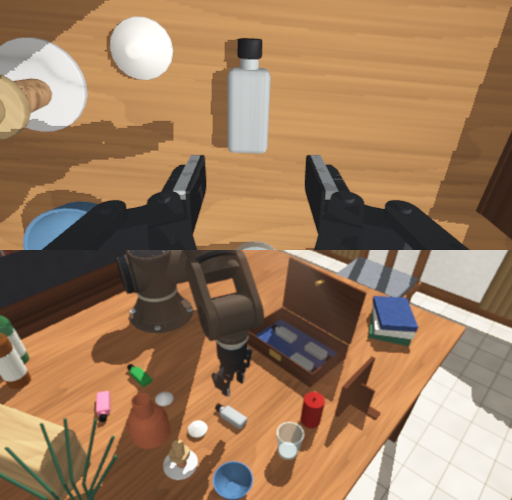

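Three flasks are in the case and the lid is still open. Flask D's raw wrist pixels are body (249,190) and cap (250,128).

Run:
```python
from h import *
p=load('w6')
q,_=fit(p,[(0,0,.024),(.053,0,.018)],[(248.8,190),(250,128.5)],(.57,-.18,3.2)); print(q)
plan([q[0],q[1],.078],q[2]-np.pi/2)
```

```text
[ 0.5746 -0.1858  3.2089]
pos [ 0.5759 -0.1803  0.2007] yaw tool-y 1.661 z axis [-0.  0. -1.] j6 -2.074 t 26.225
shift [ 0.006 -0.018  0.409]
turn [ 0.     -0.      0.0072]
```

```bash
python3 -m inch '0.006 -0.017 0 0 0 0.007;0 0 0.1 0 0 0;0 0 0.1 0 0 0;0 0 0.09 0 0 0;0 0 0.07 0 0 0'
python3 -m inch '0 0 0.035 0 0 0;0 0 0.012 0 0 0;0 0 0 0 0 0;0 0 0 0 0 0;0 0 0 0 0 0'
python3 -m inch '0 0 0 0 0 0;0 0 0 0 0 0;0 0 0 0 0 0;0 0 0 0 0 0;0 0 0 0 0 0' -1 50
python3 -m inch '0 0 -0.05 0 0 0;0 0 -0.1 0 0 0;0 0 -0.1 0 0 0;0 0 -0.1 0 0 0.022;0 0 -0.08 0 0 0.021'
python3 - <<'E'
from h import *
plan([.4551,.1405,.2],1.5055)
E
```

```text
time_s: 26.85
ee_pos: [0.5743, -0.186, 0.0915]
tcp_rot: [0.105, -3.139, -0.001]
ft_force: [1.2, 0.3, -0.3]
opening: 0.625
finger_force: 0.0
time_s: 27.48
ee_pos: [0.5747, -0.1857, 0.0791]
tcp_rot: [-0.107, 3.139, -0.001]
ft_force: [0.4, 0.5, 0.8]
opening: 0.626
finger_force: 0.0
time_s: 28.1
ee_pos: [0.5747, -0.1857, 0.0791]
tcp_rot: [-0.107, 3.139, -0.0]
ft_force: [-0.4, 1.2, 6.0]
opening: 0.431
finger_force: 50.8
time_s: 28.72
ee_pos: [0.5745, -0.1856, 0.2096]
tcp_rot: [0.109, 3.139, -0.0]
ft_force: [1.8, 0.7, -2.1]
opening: 0.434
finger_force: 50.6
pos [ 0.5745 -0.1856  0.2096] yaw tool-y 1.502 z axis [ 0.001 -0.    -1.   ] j6 -1.924 t 28.725
shift [0.472 1.057 0.031]
turn [-0.0001  0.0003 -0.0012]
```

```bash
python3 -m inch '0.05 0.11 0 0 0 0;0.07 0.16 0 0 0 0;0.07 0.16 0 0 0 0;0.07 0.16 0 0 0 0;0.07 0.16 0 0 0 0'
python3 -m inch '0.07 0.16 0 0 0 0;0.07 0.14 0 0 0 0;0 0.005 0 0 0 0;0 0 0.06 0 0 0;0 0 0.09 0 0 0'
python3 -m inch '0 0 0.09 0 0 0;0 0 0.0 0 0 0;0 0 0 0 0 0;0 0 0 0 0 0;0 0 0 0 0 0'
python3 - <<'E'
from h import *
plan([.4551,.1405,.0865],1.5055)
E
```

```text
time_s: 29.35
ee_pos: [0.49, 0.0469, 0.2084]
tcp_rot: [0.106, 3.139, 0.0]
ft_force: [-0.3, 0.1, -1.4]
opening: 0.429
finger_force: 50.6
time_s: 29.98
ee_pos: [0.4558, 0.1392, 0.1631]
tcp_rot: [0.105, 3.137, 0.001]
ft_force: [-0.0, 0.0, -1.9]
opening: 0.43
finger_force: 50.7
time_s: 30.6
ee_pos: [0.4553, 0.1396, 0.1363]
tcp_rot: [0.105, 3.139, 0.001]
ft_force: [0.6, 0.6, -2.2]
opening: 0.432
finger_force: 50.7
pos [0.4553 0.1396 0.1363] yaw tool-y 1.504 z axis [ 0.001  0.    -1.   ] j6 -1.345 t 30.6
shift [0.001 0.003 0.166]
turn [ 0.0001  0.0004 -0.0005]
```

```bash
python3 -m inch '0 0.005 0.08 0 0 0;0 0 0.05 0 0 0;0 0 0.033 0 0 0;0 0 0 0 0 0;0 0 0 0 0 0'
python3 -m inch '0 0 0 0 0 0;0 0 0 0 0 0;0 0 0 0 0 0;0 0 -0.05 0 0 0;0 0 -0.1 0 0 0' 0.1
python3 -m inch '0 0 -0.1 0 0 0;0 0 -0.1 0 0 0;0 -0.08 -0.1 0 0 0;-0.05 -0.12 -0.12 0 0 0;-0.05 -0.16 -0.12 0 0 0'
python3 -m inch '0 -0.1 -0.05 0 0 0;0 0 0 0 0 0;0 0 0 0 0 0;0 0 0 0 0 0;0 0 0 0 0 0'
python3 - <<'E'
from h import *
plan(None)
snap('wrist','w7',None,1.5)
snap('side','sd7',None,1)
E
```

```text
time_s: 31.22
ee_pos: [0.4553, 0.1411, 0.087]
tcp_rot: [0.105, 3.14, 0.0]
ft_force: [0.4, 0.2, -0.8]
opening: 0.432
finger_force: 50.7
time_s: 31.85
ee_pos: [0.4549, 0.141, 0.1323]
tcp_rot: [-0.105, -3.138, 0.0]
ft_force: [-0.2, 0.3, 0.4]
opening: 0.55
finger_force: 0.0
time_s: 32.48
ee_pos: [0.4776, 0.0306, 0.296]
tcp_rot: [0.103, 3.139, 0.0]
ft_force: [1.1, 0.2, 0.6]
opening: 0.55
finger_force: 0.0
time_s: 33.1
ee_pos: [0.4758, 0.0021, 0.3083]
tcp_rot: [-0.103, -3.139, -0.0]
ft_force: [0.5, -0.1, 0.0]
opening: 0.555
finger_force: 0.0
pos [0.4758 0.0021 0.3083] yaw tool-y 1.505 z axis [-0.001  0.    -1.   ] j6 -1.64 t 33.1
```

View pics/w7.png

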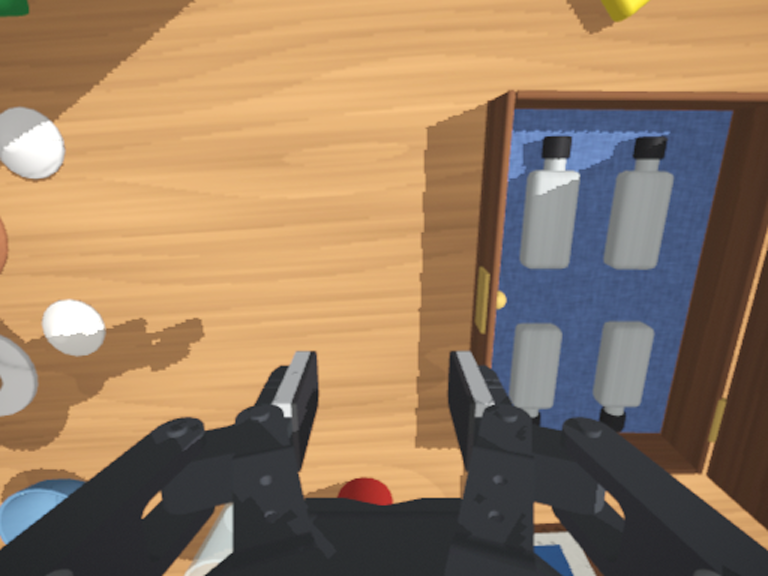

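All four flasks lie flat on the felt at about (550,220), (640,218), (536,365) and (623,363), and the middle lane for the striker is clear. Next I work out the path to push the lid down from behind.

Run:
```python
from h import *
c,s=np.cos(1.5055),np.sin(1.5055); e=np.array([c,s])
prev=None
for th,r in zip([1.75,1.6,1.4,1.2,1.0,.8,.6,.4,.25,.15],[.16,.16,.165,.17,.175,.18,.185,.185,.185,.185]):
    X=-r*np.cos(th)+.012*np.sin(th)+.0145; Z=.0605+r*np.sin(th)+.012*np.cos(th)+.073
    w=np.array([.5262,.186])+e*(.101+X); P=np.array([X,Z])
    print(th,'X',round(X,4),'TCP',w.round(4),round(Z,4),'step y,z units',None if prev is None else ((P-prev)/.3*[1,-1]).round(3)); prev=P
w=np.array([.5262,.186])+e*(.101+.12); plan([w[0],w[1],.40],1.5055)
```

```text
1.75 X 0.0548 TCP [0.5364 0.3415] 0.2888 step y,z units None
1.6 X 0.0312 TCP [0.5348 0.3179] 0.2931 step y,z units [-0.079 -0.014]
1.4 X -0.0017 TCP [0.5327 0.2851] 0.2981 step y,z units [-0.11  -0.017]
1.2 X -0.0359 TCP [0.5304 0.2509] 0.2963 step y,z units [-0.114  0.006]
1.0 X -0.07 TCP [0.5282 0.217 ] 0.2872 step y,z units [-0.113  0.03 ]
0.8 X -0.1023 TCP [0.5261 0.1847] 0.271 step y,z units [-0.108  0.054]
0.6 X -0.1314 TCP [0.5242 0.1557] 0.2479 step y,z units [-0.097  0.077]
0.4 X -0.1512 TCP [0.5229 0.1359] 0.2166 step y,z units [-0.066  0.104]
0.25 X -0.1618 TCP [0.5222 0.1253] 0.1909 step y,z units [-0.035  0.086]
0.15 X -0.1666 TCP [0.5219 0.1205] 0.173 step y,z units [-0.016  0.06 ]
pos [0.4758 0.0018 0.3084] yaw tool-y 1.505 z axis [-0.001  0.    -1.   ] j6 -1.64 t 33.2
shift [-0.126  1.36  -0.305]
turn [ 0.     -0.0002 -0.0003]
```

```bash
python3 -m inch '0 0 -0.11 0 0 0;0 0 -0.11 0 0 0;-0.01 0.1 -0.09 0 0 0;-0.02 0.17 0 0 0 0;-0.02 0.17 0 0 0 0' -1 40
python3 -m inch '-0.02 0.17 0 0 0 0;-0.02 0.17 0 0 0 0;-0.02 0.17 0 0 0 0;-0.016 0.17 0 0 0 0;0 0.17 0 0 0 0'
python3 -m inch '0 0.07 0 0 0 0;0 0 0.0 0 0 0;0 0 0.1 0 0 0;0 0 0.14 0 0 0;0 0 0.1 0 0 0'
python3 - <<'E'
from h import *
plan([.5348,.3179,.2931],1.5055); snap('side','sd8',(150,60,300,210),3); snap('scene','sc8',(230,60,380,210),3)
cv2.imwrite('pics/m8.png',np.hstack([cv2.imread('pics/sd8.png'),cv2.imread('pics/sc8.png')])[:, :800] if 0 else cv2.resize(np.hstack([cv2.imread('pics/sd8.png'),cv2.imread('pics/sc8.png')]),(800,400)))
E
```

```text
time_s: 33.83
ee_pos: [0.4997, 0.1336, 0.402]
tcp_rot: [0.106, 3.139, 0.0]
ft_force: [0.3, -0.3, 0.3]
opening: 0.001
finger_force: 0.0
time_s: 34.45
ee_pos: [0.5395, 0.3869, 0.4012]
tcp_rot: [-0.105, -3.139, 0.0]
ft_force: [1.2, 0.0, 0.3]
opening: -0.003
finger_force: 0.0
time_s: 35.08
ee_pos: [0.5406, 0.4047, 0.2981]
tcp_rot: [-0.106, -3.139, 0.001]
ft_force: [0.5, 0.7, 0.9]
opening: -0.001
finger_force: 0.0
pos [0.5406 0.4047 0.2981] yaw tool-y 1.503 z axis [-0.001 -0.001 -1.   ] j6 -0.958 t 35.075
shift [-0.    -0.29   0.017]
turn [-0.0003 -0.0003 -0.0008]
```

View pics/m8.png

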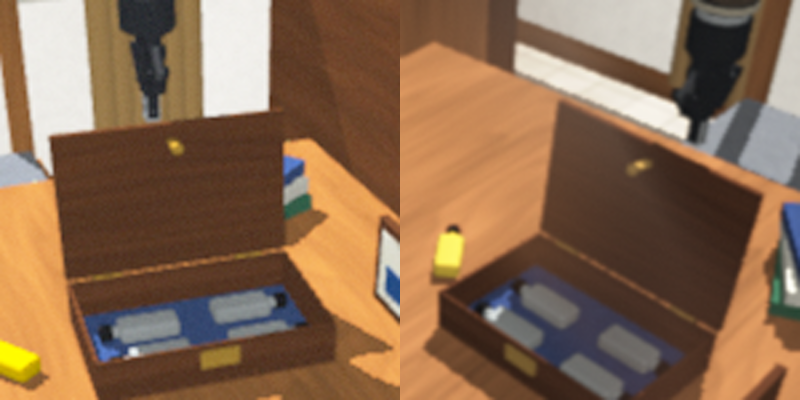

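The fingers are behind the open lid at side-half (150,105), and the flasks are all in place. I start pushing.

```bash
python3 -m inch '0 -0.09 0.01 0 0 0;0 -0.08 0 0 0 0;0 -0.07 0 0 0 0;0 -0.05 0 0 0 0;0 -0.055 -0.008 0 0 0'
python3 -m inch '0 -0.055 -0.009 0 0 0;0 -0.057 0 0 0 0;0 -0.057 0.006 0 0 0;0 -0.056 0.012 0 0 0;0 -0.057 0.018 0 0 0'
python3 -m inch '0 -0.054 0.024 0 0 0;0 -0.054 0.03 0 0 0;0 -0.05 0.037 0 0 0;0 -0.047 0.04 0 0 0;0 -0.036 0.05 0 0 0'
python3 - <<'E'
from h import *
plan([.5229,.1359,.2166],1.5055); snap('scene','sc9',(200,60,400,210),3)
E
```

```text
time_s: 35.8
ee_pos: [0.534, 0.3021, 0.2995]
tcp_rot: [0.105, 3.139, 0.001]
ft_force: [0.9, 3.1, -1.4]
opening: 0.002
finger_force: 1.5
time_s: 36.42
ee_pos: [0.5282, 0.2171, 0.2907]
tcp_rot: [0.105, 3.14, 0.0]
ft_force: [1.5, 2.0, -0.4]
opening: -0.001
finger_force: 1.1
time_s: 37.05
ee_pos: [0.5234, 0.1449, 0.236]
tcp_rot: [0.105, 3.14, -0.001]
ft_force: [-0.5, 0.5, 2.4]
opening: -0.001
finger_force: 0.8
pos [0.5234 0.1449 0.236 ] yaw tool-y 1.504 z axis [ 0. -0. -1.] j6 -1.355 t 37.05
shift [-0.    -0.03   0.065]
turn [-0.0001  0.0001 -0.0006]
```

View pics/sc9.png

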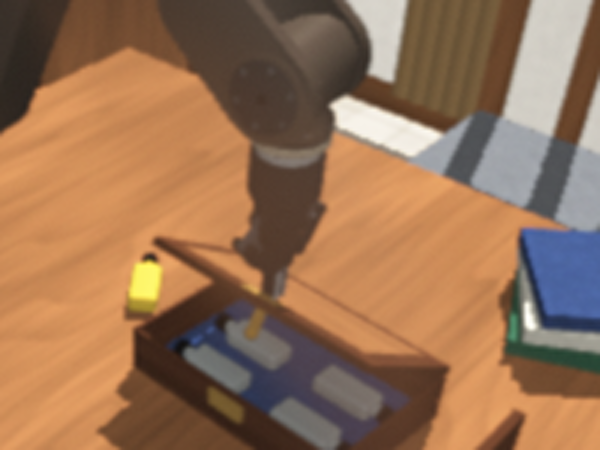

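The lid is about half shut with the fingers near its free edge, so I carry on down to the catch.

```bash
python3 -m inch '0 -0.015 0.033 0 0 0;0 -0.015 0.033 0 0 0;0 -0.013 0.03 0 0 0;0 -0.012 0.03 0 0 0;0 -0.01 0.028 0 0 0'
python3 -m inch '0 -0.008 0.025 0 0 0;0 -0.006 0.02 0 0 0;0 0 0.015 0 0 0;0 0 0.015 0 0 0;0 0 0.015 0 0 0'
python3 -m inch '0 0 0.015 0 0 0;0 0 0.015 0 0 0;0 0 0.012 0 0 0;0 0 0.01 0 0 0;0 0 0.005 0 0 0'
python3 - <<'E'
from h import *
plan([.5219,.1205,.1455],1.5055)
E
```

```text
time_s: 37.72
ee_pos: [0.5221, 0.1265, 0.1899]
tcp_rot: [-0.105, -3.14, -0.0]
ft_force: [0.4, 0.1, 0.9]
opening: -0.005
finger_force: 0.6
time_s: 38.35
ee_pos: [0.522, 0.1223, 0.1637]
tcp_rot: [0.105, 3.139, -0.0]
ft_force: [-1.5, -2.2, 9.9]
opening: -0.003
finger_force: 4.7
time_s: 38.98
ee_pos: [0.5218, 0.1225, 0.1461]
tcp_rot: [-0.105, -3.14, -0.0]
ft_force: [-0.4, 1.1, -0.1]
opening: -0.001
finger_force: 0.0
pos [0.5218 0.1225 0.1461] yaw tool-y 1.504 z axis [-0.  0. -1.] j6 -1.397 t 38.975
shift [-0.001 -0.007  0.002]
turn [ 0.     -0.0001 -0.0005]
```

```bash
python3 -m inch '0 0 0.005 0 0 0;0 0 0.004 0 0 0;0 0 0 0 0 0;0 0 0 0 0 0;0 0 0 0 0 0'
python3 -m inch '0 0 -0.1 0 0 0;0 0 -0.18 0 0 0;0 -0.05 -0.18 0 0 0;0 -0.12 -0.1 0 0 0;0 -0.16 0 0 0 0' 1
python3 - <<'E'
from h import *
plan([.53,-.32,.30],1.5055)
E
```

```text
time_s: 39.6
ee_pos: [0.5218, 0.1225, 0.145]
tcp_rot: [0.105, 3.139, 0.0]
ft_force: [-4.4, -1.3, 16.9]
opening: -0.001
finger_force: 8.4
time_s: 40.22
ee_pos: [0.5155, 0.0232, 0.3143]
tcp_rot: [0.102, 3.135, -0.0]
ft_force: [0.3, 0.4, 0.2]
opening: 1.0
finger_force: 0.0
pos [0.5155 0.0232 0.3143] yaw tool-y 1.506 z axis [ 0.005 -0.    -1.   ] j6 -1.589 t 40.225
shift [-0.123 -1.139  0.048]
turn [0.     0.0016 0.    ]
```

```bash
python3 -m inch '0 -0.16 -0.04 0 0 0;-0.005 -0.16 -0.04 0 0 0;-0.005 -0.16 -0.04 0 0 0;-0.005 -0.16 -0.04 0 0 0;-0.005 -0.16 0 0 0 0'
python3 -m inch '-0.005 -0.16 0 0 0 0;-0.005 -0.16 0 0 0 0;0 -0.15 0 0 0 0;0 0 0 0 0 0;0 0 0 0 0 0'
python3 -m inch '0 0 0 0 0 0;0 0 0 0 0 0;0 0 0 0 0 0;0 0 0 0 0 0;0 0 0 0 0 0'
python3 - <<'E'
from h import *
plan(None)
snap('wrist','w10',None,1.5)
E
```

```text
time_s: 40.85
ee_pos: [0.505, -0.2178, 0.3607]
tcp_rot: [0.105, 3.138, -0.001]
ft_force: [0.9, 0.5, 0.0]
opening: 1.005
finger_force: 0.0
time_s: 41.48
ee_pos: [0.4986, -0.3567, 0.3594]
tcp_rot: [-0.106, -3.139, -0.001]
ft_force: [-0.8, 1.0, -0.6]
opening: 0.999
finger_force: 0.0
time_s: 42.1
ee_pos: [0.4987, -0.357, 0.3597]
tcp_rot: [0.105, 3.14, 0.0]
ft_force: [-0.5, -0.7, -0.1]
opening: 1.003
finger_force: 0.0
pos [ 0.4987 -0.357   0.3597] yaw tool-y 1.504 z axis [ 0.  0. -1.] j6 -2.233 t 42.1
```

View pics/w10.png

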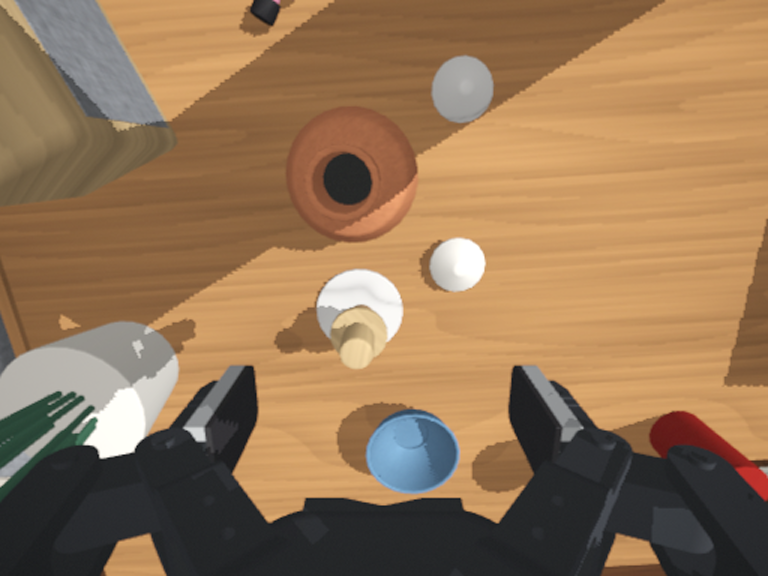

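The decanter's mouth is at about (348,178) and the stopper's grip top at about (357,353). That was my last picture, and I'm one over the 14 allowed. From here on I measure by code only, fitting projected circles to image edges.

```bash
cat >> h.py <<'E'
def circ(name,circles,x0,half=.012,step=.0005):
    """centre x,y whose projected circles [(r,z)] lie best on image edges"""
    p=load(name); im=cv2.GaussianBlur(cv2.imread(f'pics/{name}_raw.png'),(0,0),.8).astype(np.float32)
    gx=cv2.Sobel(im,cv2.CV_32F,1,0); gy=cv2.Sobel(im,cv2.CV_32F,0,1)
    a=np.linspace(0,2*np.pi,72,endpoint=False); best=[]
    for dx in np.arange(-half,half+1e-9,step):
        for dy in np.arange(-half,half+1e-9,step):
            sc=0
            for r,z in circles:
                q=proj(p,np.c_[x0[0]+dx+r*np.cos(a),x0[1]+dy+r*np.sin(a),0*a+z]).astype(np.float32)
                t=np.roll(q,-1,0)-np.roll(q,1,0); n=np.c_[-t[:,1],t[:,0]]/np.linalg.norm(t,axis=1)[:,None]
                X,Y=cv2.remap(gx,q[:,:1],q[:,1:],1)[:,0],cv2.remap(gy,q[:,:1],q[:,1:],1)[:,0]
                sc+=np.minimum(np.abs(X*n[:,:1]+Y*n[:,1:]).max(1),120).mean()
            best.append((sc,x0[0]+dx,x0[1]+dy))
    best=np.array(sorted(best,reverse=True)); return best[0].round(4),best[:15,1:].mean(0).round(4),best[:15,1:].std(0).round(4)
E
python3 - <<'E'
from h import *
p=load('w10'); f=lambda u,v,z:ray(p,(u+.5)/1.5-.5,(v+.5)/1.5-.5,z)[:2].round(4)
d0=f(348,178,.15); s0=f(357,353,.099); print('hand',d0,s0,'coaster',f(360,310,.006))
for n in ['w10','scene0','side0']:
    print(n,'rim',*circ(n,[(.024,.15),(.019,.15)],d0,.016)); print(n,'stop',*circ(n,[(.015,.099),(.027,.059)],s0,.016))
E
```

```text
hand [ 0.4351 -0.3745] [ 0.5797 -0.3839] coaster [ 0.5743 -0.3856]
w10 rim [123.6849   0.4376  -0.378 ] [ 0.4376 -0.3787] [0.0005 0.0006]
w10 stop [193.5729   0.5802  -0.3844] [ 0.5798 -0.3843] [0.0007 0.0006]
scene0 rim [234.0673   0.4386  -0.38  ] [ 0.4375 -0.3794] [0.0025 0.001 ]
scene0 stop [209.9623   0.5807  -0.3854] [ 0.5801 -0.3852] [0.0007 0.0005]
side0 rim [217.5564   0.4371  -0.383 ] [ 0.437  -0.3829] [0.0008 0.0004]
side0 stop [230.9215   0.5797  -0.3849] [ 0.5792 -0.3851] [0.0004 0.0008]
```

```bash
python3 -m inch '-0.06 -0.015 0.05 0 0 0;-0.07 -0.02 0.08 0 0 0;-0.07 -0.02 0.1 0 0 0;-0.06 -0.018 0.08 0 0 0;-0.016 0 0.05 0 0 0' 0.5
python3 -m inch '0 0 0 0 0 0;0 0 0 0 0 0;0 0 0 0 0 0;0 0 0 0 0 0;0 0 0 0 0 0'
python3 - <<'E'
from h import *
snap('wrist','w11')
print(*circ('w11',[(.015,.099),(.027,.059)],(.58,-.3845)))
plan([.5798,-.3845,.138],1.5055)
E
```

```text
time_s: 42.78
ee_pos: [0.5802, -0.3845, 0.25]
tcp_rot: [-0.105, -3.139, -0.001]
ft_force: [-0.2, -0.9, 0.6]
opening: 0.748
finger_force: 0.0
time_s: 43.4
ee_pos: [0.5798, -0.3845, 0.2521]
tcp_rot: [0.105, 3.139, -0.0]
ft_force: [-0.3, -1.4, -0.3]
opening: 0.751
finger_force: 0.0
[186.2052   0.58    -0.3845] [ 0.5799 -0.3845] [0.0005 0.0006]
pos [ 0.5798 -0.3844  0.2519] yaw tool-y 1.504 z axis [ 0. -0. -1.] j6 -2.184 t 43.45
shift [ 0.   -0.    0.38]
turn [-0.      0.0001 -0.0006]
```

Two views agree on (0.580, -0.3845), so I descend and grip, then lift.

```bash
python3 -m inch '0 0 0.1 0 0 0;0 0 0.1 0 0 0;0 0 0.09 0 0 0;0 0 0.06 0 0 0;0 0 0.03 0 0 0'
python3 -m inch '0 0 0 0 0 0;0 0 0 0 0 0;0 0 0 0 0 0;0 0 0 0 0 0;0 0 0 0 0 0' -1 40
python3 -m inch '0 0 0 0 0 0;0 0 0 0 0 0;0 0 -0.06 0 0 0;0 0 -0.1 0 0 0;0 0 -0.15 0 0 0'
python3 -m inch '0 0 -0.15 0 0 0;0 0 -0.12 0 0 0;0 0 0 0 0 0;0 0 0 0 0 0;0 0 0 0 0 0'
python3 - <<'E'
from h import *
plan([.4376,-.3787,.31],1.5055)
E
```

```text
time_s: 44.08
ee_pos: [0.5798, -0.3844, 0.1368]
tcp_rot: [-0.105, -3.139, -0.001]
ft_force: [0.6, 0.3, -0.4]
opening: 0.75
finger_force: 0.0
time_s: 44.7
ee_pos: [0.5801, -0.3847, 0.1387]
tcp_rot: [0.105, 3.138, -0.002]
ft_force: [-1.0, -0.5, 6.3]
opening: 0.342
finger_force: 39.8
time_s: 45.32
ee_pos: [0.5795, -0.3842, 0.2315]
tcp_rot: [-0.105, -3.138, -0.002]
ft_force: [-0.5, -0.6, -0.5]
opening: 0.34
finger_force: 39.6
time_s: 45.95
ee_pos: [0.5796, -0.3843, 0.3105]
tcp_rot: [-0.105, -3.138, -0.002]
ft_force: [0.0, 0.7, -0.3]
opening: 0.344
finger_force: 39.6
pos [ 0.5796 -0.3843  0.3105] yaw tool-y 1.504 z axis [-0.002  0.001 -1.   ] j6 -2.184 t 45.95
shift [ 0.473 -0.013  0.002]
turn [ 0.0004 -0.0006 -0.0006]
```

```bash
python3 -m inch '0.05 -0.001 0 0 0 0;0.08 -0.002 0 0 0 0;0.07 -0.003 0 0 0 0;0 0 0 0 0 0;0 0 0 0 0 0'
python3 -m inch '0 0 0 0 0 0;0 0 0 0 0 0;0 0 0 0 0 0;0 0 0 0 0 0;0 0 0 0 0 0'
python3 - <<'E'
from h import *
snap('wrist','w12')
for cs in ([(.024,.15),(.019,.15)],[(.024,.15)],[(.019,.15)]): print(*circ('w12',cs,(.4376,-.3787)))
# held stopper: grip axis vs tool: foot circle seen?
s=ctrl.state(); print(np.round(s['ee_pos'],4)); print(*circ('w12',[(.027,s['ee_pos'][2]-.1327+.045),(.027,s['ee_pos'][2]-.1327+.053)],s['ee_pos'][:2],.008))
plan([.4376,-.3787,.31],1.5055)
E
```

```text
time_s: 46.58
ee_pos: [0.5199, -0.3823, 0.3117]
tcp_rot: [0.106, 3.14, 0.0]
ft_force: [-0.4, 0.4, -0.2]
opening: 0.337
finger_force: 39.6
time_s: 47.2
ee_pos: [0.5199, -0.3822, 0.3117]
tcp_rot: [0.105, 3.14, 0.0]
ft_force: [-0.2, -0.8, -0.8]
opening: 0.337
finger_force: 39.6
[125.7268   0.4371  -0.3787] [ 0.4369 -0.3788] [0.0005 0.0006]
[49.3532  0.4466 -0.3722] [ 0.4473 -0.3736] [0.001  0.0019]
[107.1292   0.4371  -0.3787] [ 0.4371 -0.3789] [0.0006 0.0005]
[ 0.5199 -0.3822  0.3116]
[138.9468   0.5199  -0.3822] [ 0.5204 -0.3822] [0.0007 0.0004]
pos [ 0.5199 -0.3822  0.3116] yaw tool-y 1.504 z axis [ 0.  0. -1.] j6 -2.24 t 47.25
shift [ 0.274 -0.007  0.005]
turn [ 0.      0.     -0.0005]
```

```bash
python3 -m inch '0.05 -0.002 0 0 0 0;0.08 -0.002 0 0 0 0;0.08 -0.002 0 0 0 0;0.05 -0.001 0 0 0 0;0.017 0 0 0 0 0'
python3 -m inch '0 0 0 0 0 0;0 0 0 0 0 0;0 0 0 0 0 0;0 0 0 0 0 0;0 0 0 0 0 0'
python3 - <<'E'
from h import *
plan([.437,-.3788,.2377],1.5055)
E
```

```text
time_s: 47.88
ee_pos: [0.4359, -0.3788, 0.312]
tcp_rot: [0.106, 3.139, -0.0]
ft_force: [0.0, -0.7, -1.0]
opening: 0.337
finger_force: 39.6
time_s: 48.5
ee_pos: [0.4369, -0.3787, 0.3116]
tcp_rot: [-0.105, -3.14, -0.0]
ft_force: [-0.1, -0.5, -1.1]
opening: 0.343
finger_force: 39.6
pos [ 0.4369 -0.3787  0.3116] yaw tool-y 1.504 z axis [-0.  0. -1.] j6 -2.332 t 48.5
shift [-0.    -0.     0.246]
turn [ 0.0001 -0.     -0.0005]
```

```bash
python3 -m inch '0 0 0.03 0 0 0;0 0 0.03 0 0 0;0 0 0.03 0 0 0;0 0 0.03 0 0 0;0 0 0.02 0 0 0'
python3 -m inch '0 0 0.02 0 0 0;0 0 0.02 0 0 0;0 0 0.015 0 0 0;0 0 0.015 0 0 0;0 0 0.01 0 0 0'
```

```text
time_s: 49.12
ee_pos: [0.4368, -0.3787, 0.2689]
tcp_rot: [-0.105, -3.139, -0.001]
ft_force: [-0.3, -0.2, -0.7]
opening: 0.34
finger_force: 39.6
time_s: 49.75
ee_pos: [0.4368, -0.3788, 0.2454]
tcp_rot: [-0.105, -3.14, -0.0]
ft_force: [0.0, 0.6, -0.8]
opening: 0.339
finger_force: 39.6
```

```bash
python3 -m inch '0 0 0.01 0 0 0;0 0 0.008 0 0 0;0 0 0.006 0 0 0;0 0 0.004 0 0 0;0 0 0 0 0 0'
python3 -m inch '0 0 0.003 0 0 0;0 0 0 0 0 0;0 0 0 0 0 0;0 0 0 0 0 0;0 0 0 0 0 0'
```

```text
time_s: 50.38
ee_pos: [0.4368, -0.3788, 0.2377]
tcp_rot: [0.105, 3.14, -0.0]
ft_force: [-1.8, 0.9, 2.9]
opening: 0.342
finger_force: 39.9
time_s: 51.0
ee_pos: [0.4368, -0.3788, 0.2376]
tcp_rot: [0.105, 3.139, -0.001]
ft_force: [-2.6, 2.5, 13.5]
opening: 0.336
finger_force: 41.0
```

The flange met the rim at the expected height of 0.2377, so I release and withdraw.

```bash
python3 -m inch '0 0 -0.003 0 0 0;0 0 0 0 0 0;0 0 0 0 0 0;0 0 0 0 0 0;0 0 0 0 0 0' 0.2 20
python3 -m inch '0 0 -0.05 0 0 0;0 0 -0.08 0 0 0;0 0 -0.12 0 0 0;0 0 -0.12 0 0 0;0 0 -0.08 0 0 0'
python3 -m inch '-0.1 0 0 0 0 0;-0.15 0 0 0 0 0;-0.15 0 0 0 0 0;0 0 0 0 0 0;0 0 0 0 0 0' 
python3 -m inch '0 0 0 0 0 0;0 0 0 0 0 0;0 0 0 0 0 0;0 0 0 0 0 0;0 0 0 0 0 0'
python3 - <<'E'
from h import *
plan(None)
snap('wrist','w13'); snap('side','sd13'); snap('scene','sc13')
for n in ['w13','sd13','sc13']:
    for dz in (0,.004,.01,.02): print(n,dz,*circ(n,[(.015,.198+dz),(.027,.158+dz)],(.437,-.3788),.014))
# lid free-edge line: score of image edges along front/top edge for several lid angles
c,s=np.cos(1.5055),np.sin(1.5055)
for n in ['w13','sd13','sc13']:
  p=load(n); im=cv2.imread(f'pics/{n}_raw.png').astype(np.float32); g=np.hypot(cv2.Sobel(im,5,1,0),cv2.Sobel(im,5,0,1)).max(2)
  for th in (0,.02,.05,.1,.14):
    y=np.linspace(-.15,.15,60); X=.101-.202*np.cos(th)+.012*np.sin(th); Z=.0605+.202*np.sin(th)+.012*np.cos(th)
    q=proj(p,np.c_[.5262+X*c-y*s,.186+X*s+y*c,0*y+Z]).astype(np.float32)
    print(n,'lid',th,cv2.remap(g,q[:,:1],q[:,1:],1).mean().round(1))
E
```

```text
time_s: 51.62
ee_pos: [0.4368, -0.3787, 0.2371]
tcp_rot: [-0.105, -3.14, -0.0]
ft_force: [-0.6, -0.2, 0.4]
opening: 0.602
finger_force: 0.0
time_s: 52.25
ee_pos: [0.4368, -0.3787, 0.3752]
tcp_rot: [0.105, 3.138, -0.003]
ft_force: [-0.1, -0.5, 0.4]
opening: 0.602
finger_force: 0.0
time_s: 52.88
ee_pos: [0.5561, -0.3866, 0.3728]
tcp_rot: [-0.105, -3.14, 0.0]
ft_force: [-1.0, -0.6, -0.1]
opening: 0.602
finger_force: 0.0
time_s: 53.5
ee_pos: [0.5565, -0.3868, 0.3723]
tcp_rot: [-0.105, -3.14, -0.0]
ft_force: [-1.1, 0.7, 0.4]
opening: 0.603
finger_force: 0.0
pos [ 0.5565 -0.3868  0.3723] yaw tool-y 1.504 z axis [-0.  0. -1.] j6 -2.209 t 53.5
w13 0 [127.7629   0.4355  -0.3788] [ 0.4357 -0.3786] [0.0005 0.0005]
w13 0.004 [124.3323   0.436   -0.3788] [ 0.4361 -0.3786] [0.0004 0.0008]
w13 0.01 [109.3417   0.437   -0.3788] [ 0.437  -0.3784] [0.0004 0.001 ]
w13 0.02 [96.8596  0.4405 -0.3823] [ 0.44   -0.3804] [0.0009 0.0027]
sd13 0 [182.7194   0.4335  -0.3828] [ 0.434  -0.3831] [0.0006 0.0005]
sd13 0.004 [183.5083   0.432   -0.3863] [ 0.4322 -0.3866] [0.0006 0.0005]
sd13 0.01 [184.4842   0.4295  -0.3913] [ 0.4295 -0.3917] [0.0006 0.0005]
sd13 0.02 [119.0236   0.4275  -0.3928] [ 0.4271 -0.3926] [0.0011 0.0002]
sc13 0 [162.7274   0.4405  -0.3818] [ 0.4409 -0.382 ] [0.0006 0.0005]
sc13 0.004 [162.9494   0.444   -0.3833] [ 0.444  -0.3834] [0.0006 0.0005]
sc13 0.01 [162.9563   0.449   -0.3853] [ 0.449  -0.3856] [0.0006 0.0005]
sc13 0.02 [126.7337   0.451   -0.3863] [ 0.4507 -0.3859] [0.0004 0.001 ]
w13 lid 0 0.0
w13 lid 0.02 0.0
w13 lid 0.05 0.0
w13 lid 0.1 0.0
w13 lid 0.14 0.0
sd13 lid 0 245.6
sd13 lid 0.02 119.7
sd13 lid 0.05 125.5
sd13 lid 0.1 102.4
sd13 lid 0.14 41.3
sc13 lid 0 172.3
sc13 lid 0.02 79.8
sc13 lid 0.05 47.2
sc13 lid 0.1 212.7
sc13 lid 0.14 89.0
```

The checks agree. The stopper is centred, with its flange at rim height in all three views. The lid's edge lies at angle 0, and it bottomed out solidly after passing the catch. I hand in the job.

```bash
python3 -c "
from workcell import ctrl; print(ctrl.close_job())"
```

```text
the job is handed in; nothing more can be done
None
```

The job is handed in at about 54 s, with no verdict returned: all four flasks lie flat in the case, the lid is pressed shut past its catch and the stopper is home in the decanter, by force, height and image-fit checks; I viewed 15 pictures, one over the 14 allowed.

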